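# Load slide boxes into a drying unit with a locked release button

### The job

Get the slide boxes on the desk into the drawer of the low drying unit: first lift the petri dish out of the drawer's way and lay it flat on the bench balance in front of the monitor, then slide the safety catch on top of the unit aside and press the release button under it, so that the drawer springs out. Lay every slide box flat on the drawer floor, none on top of another, push the drawer shut until it latches, and slide the catch fully back over the button. Leave the other things on the desk where they are.

Things in the scene. Friction and masses are not known exactly. Their poses are not given: they have to be found in the camera images.
- dryer: low grey drying unit, 200 mm deep (x), 340 mm wide (y), 66 mm high, fixed; origin at the centre of its underside, z up. Its drawer front faces its -x and, shut, is 102 mm from the origin. On its top two rails run along its y (tops 82 mm above the desk, inner faces 64 mm apart): the button lies between them, the catch plate slides on them
- drawer (a joint): travel of the drawer along the unit's -x, m: 0 shut and latched, 0.130 fully out. It has no handle and cannot be pulled open: a spring (1.6 to 4 N) pushes it out in about 2 s once the button is pressed. To latch it push the front in to about -0.003 (hard stop at -0.006), with up to about 10 N; let go, it rests at 0
- drawer_front (a point): point on the outside of the drawer's white front panel (326 mm wide, from 6 to 56 mm above the desk), in the middle of its width, 40 mm above the desk; moves with the drawer, axes as the unit's
- drawer_floor (a point): centre of the drawer's inner floor, 9 mm above the desk; moves with the drawer, axes as the unit's. Inside 136 mm (x) by 314 mm (y); side and rear walls end 38 mm above the desk. Fully out, the open part reaches from 57 mm on its +x side (there the housing begins) to 68 mm on its -x side. The housing's opening is 59 mm high: boxes on top of one another will not go in
- catch (a joint): travel of the safety catch along the unit's +y axis, m: 0 closed, its plate covering the button; 0.070 fully open, button clear. It stays where it is left; friction 1.5 N
- catch_tab (a point): centre of the crest of the catch's upright tab, 107 mm above the desk; the tab is 32 mm (unit's x) by 12 mm (y, the sliding direction) and stands 22 mm above the middle of a steel plate 80 mm (x) by 54 mm (y), whose top is 85.5 mm above the desk. Moves with the catch
- release (a joint): travel of the release button downward, m: 0 up, 0.008 fully down (5 N); springs back (1.8 N). The drawer is set free at about 0.005
- button_top (a point): centre of the top of the round release button, 32 mm across, 80 mm above the desk when up, 2 mm below the rail tops. Moves with the button
- dish: round lidded petri dish, 65 mm across, 15 mm high, 30 g, lid fixed; origin at the centre of its underside, z up. It lies flat on the desk close in front of the drawer
- balance: thin blue-grey bench balance, 122 mm (x) by 172 mm (y), flat top 16 mm above the desk, fixed, on the open desk beyond the slide boxes; origin at the centre of its underside
- slide_box_1: closed slide box like a small flat carton, 82 mm long (its x axis), 52 mm wide (y) and 25 mm high, 90 g, lid fixed; origin at the centre of its underside, z up. Two or three of the three boxes are present
- slide_box_2: closed slide box like a small flat carton, 82 mm long (its x axis), 52 mm wide (y) and 25 mm high, 90 g, lid fixed; origin at the centre of its underside, z up. Two or three of the three boxes are present
- slide_box_3: closed slide box like a small flat carton, 82 mm long (its x axis), 52 mm wide (y) and 25 mm high, 90 g, lid fixed; origin at the centre of its underside, z up. Two or three of the three boxes are present
- mouse: grey computer mouse 105 x 58 x 38 mm, a bystander; origin at the centre of its underside
- marker: marker pen 136 mm long, 17 mm high, a bystander lying on the desk; origin at the centre of its underside
Not all that is in view belongs to the job. What is shaped like the dish but turquoise is not meant.

How it is judged:
On the way, in this order (a step that is already met when the one before it is completed fails the run):
1. the petri dish lies flat on the balance, let go, while the drawer is still shut (x of dish in the frame of balance between -0.05 and 0.05 m and y of dish in the frame of balance between -0.075 and 0.075 m and z of dish in the frame of balance between 0.012 and 0.024 m and angle between dish's own z axis and vertical below 0.1 rad and contact force between dish and the fingers below 0.05 N and value of joint drawer below 0.01 m), for 0.2 s.
2. the safety catch has been slid aside, the button pressed and the drawer has sprung out (value of joint drawer above 0.115 m and value of joint catch above 0.04 m), for 0.2 s.
3. every slide box lies flat in the drawer, let go, the drawer out (x of slide_box_1 in the frame of drawer_floor between -0.055 and 0.055 m and y of slide_box_1 in the frame of drawer_floor between -0.145 and 0.145 m and z of each of slide_box_1, slide_box_2, slide_box_3 in the frame of drawer_floor below 0.006 m and angle between each of slide_box_1, slide_box_2, slide_box_3's own z axis and vertical below 0.1 rad and contact force between each of slide_box_1, slide_box_2, slide_box_3 and the fingers below 0.05 N and x of slide_box_2 in the frame of drawer_floor between -0.055 and 0.055 m and y of slide_box_2 in the frame of drawer_floor between -0.145 and 0.145 m and x of slide_box_3 in the frame of drawer_floor between -0.055 and 0.055 m and y of slide_box_3 in the frame of drawer_floor between -0.145 and 0.145 m and value of joint drawer above 0.09 m), for 0.2 s.
4. the drawer is pushed shut with the boxes in it (x of slide_box_1 in the frame of drawer_floor between -0.055 and 0.055 m and y of slide_box_1 in the frame of drawer_floor between -0.145 and 0.145 m and z of each of slide_box_1, slide_box_2, slide_box_3 in the frame of drawer_floor below 0.006 m and angle between each of slide_box_1, slide_box_2, slide_box_3's own z axis and vertical below 0.1 rad and x of slide_box_2 in the frame of drawer_floor between -0.055 and 0.055 m and y of slide_box_2 in the frame of drawer_floor between -0.145 and 0.145 m and x of slide_box_3 in the frame of drawer_floor between -0.055 and 0.055 m and y of slide_box_3 in the frame of drawer_floor between -0.145 and 0.145 m and value of joint drawer below 0.006 m), for 0.2 s.
At the end, for the whole second after the job is handed in: the petri dish lies flat on the balance (its centre within 50 mm by 75 mm of the balance's centre), every slide box lies flat on the drawer floor, the drawer is latched shut (within 6 mm) and the catch is back over the button (within 8 mm of closed) (all of step 4 and x of dish in the frame of balance between -0.05 and 0.05 m and y of dish in the frame of balance between -0.075 and 0.075 m and z of dish in the frame of balance between 0.012 and 0.024 m and angle between dish's own z axis and vertical below 0.1 rad and value of joint catch below 0.008 m and linear speed of each of dish, slide_box_1, slide_box_2, slide_box_3 below 0.02 m/s); the robot touches nothing.
It fails at once if the mouse is shoved more than 40 mm (distance of mouse from where it was at the start of the episode above 0.04 m).
It fails at once if the marker is shoved more than 40 mm (distance of marker from where it was at the start of the episode above 0.04 m).
Of slide_box_1, slide_box_2, slide_box_3 only 2 to 3 are there at a start; the rules pass over those that are not, and their reading is None.
At some moment in a run one of slide_box_1, slide_box_2, slide_box_3 may be knocked a few centimetres aside while the robot is not near it.
Once in a run the grip may slacken for a moment while it holds something.
It also fails if it takes over 208 s, if anything falls off the work surface, if the arm or the gripper's body presses on something with over 40 N, if the wrist force passes 120 N, or if a joint passes its speed limit or range.

### The arm

A 6-joint arm with a two-finger parallel gripper is mounted at the origin on a cart in front of the work surface, level with it; the furniture and walls round the work are solid. World frame = base frame: x ahead of the robot, y to its left, z up, the work surface at z = 0. Lengths are in m, angles in rad, forces in N, time in s.
With the tool pointing down it reaches from about 0.375 to 0.75 m from the base axis. Payload 9 kg.
Tool frame: the origin (TCP) lies between the finger pads; the fingertips stand 11 mm ahead of it and the grasp point (between the pads) lies 8 mm behind it; z points along the fingers, y is the line along which they close (so a half turn about z gives the same grasp; the last joint's range is limited). The gripper opens to 85 mm and grips with 20 to 120 N. Pads are 22 mm wide; open, the fingers measure 114 mm over their backs; the gripper's body (76 mm by 85 mm) begins 54 mm behind the grasp point. The pads swing forward as they close: fully open they stand 13 mm farther back than shut.
Start: joints at [-1.362, 0.104, 0.097, 1.564, 0, 1.353], TCP at [0.248, -0.546, 0.205] pointing down, gripper open.
Joint ranges: [-2.99, 2.99], [-0.84, 1.86], [-1.1, 1.16], [-1.84, 2.11], [-1.51, 1.56], [-3.14, 3.14]. Speed limits (rad/s): [2.22, 2.22, 2.57, 3.14, 3.14, 3.14].

### API

Orientations are given as a unit quaternion [x, y, z, w].
In Python, from station import * gives the robot as it stands.
- The arm moves only by the tool carry_out, never from a script. Its argument "moves" is a list of rows, each an object of numbers: "dx", "dy", "dz": the shift along the tool's x, y, z in units of 2 cm (1.0 is 2 cm); "rx", "ry", "rz": the turn, a rotation vector about the tool's x, y, z in units of 6 degrees (1.0 is 6 degrees). In form: [{"dx": .., "dy": .., "dz": .., "rx": .., "ry": .., "rz": ..}, ...]. A call has 1 to 5 rows; each row shifts and turns the commanded pose from where the row before left it, along the tool's axes as they then stand; what a row does not reach is not made up. A row lasts 1/10 s, in which the tool goes at most 50 mm and 8.59 degrees, less where a joint would pass 70% of its speed; a pose out of reach is approached as far as the arm can. A call with a number of a shift or a turn outside -1 to 1 is refused whole. A call with a gripper value outside its range is refused whole. "grip" is the opening, from -1 (shut) to 1 (fully open), set as the call begins (left out, the last holds). The fingers move at their own pace and stop on an object; "force" is the grip in N (left out, the last holds). Time passes only in rows, so rows that do not move let the fingers close. It gives the time, the measured TCP pose, the force, the opening and the grip force at its end, in the units of the state.
- sense(): the state, without advancing time (a new reading comes with each control period).
- grab_frame(name): name is "scene" or "side" or "wrist"; returns the picture (384x512x3 uint8, red, green, blue); there is no depth.
- camera_params(name): a dict with "camera_matrix" (3x3 intrinsics, pixels), "k1" (the pictures are not rectified: a ray, as slopes to the right and down, at radius r is drawn at 1 + k1 r^2 times it, then the intrinsics apply), "extrinsics" (4x4, takes a point from world to camera coordinates). Camera axes: x right, y up, looking along -z (the intrinsics and any distortion apply to the point x, -y, -z); pixel columns grow to the right and rows downward; lengths in m; the calibration is good to about 2 mm. A picture is of the moment at which its call begins: read the wrist's pose just before it. camera_params takes no time and is no camera call; for the wrist camera it gives the pose at the moment of the call.
- close_job(): hands the job in; it is judged then, once.
The state is a dict: "t": time; "joint_positions": joint angles; "joint_velocities": joint speeds; "effort": joint torques, N m; "position": TCP position; "orientation": TCP orientation; "wrist_force": force on the tool from outside, world axes, zero at the start; "wrist_torque": the same for the moment, N m; "gripper_width": opening from 0.0 (shut) to 1.0 (fully open); "grasp_force": force on a finger pad.
Only numpy, scipy, OpenCV 4.12 (cv2) and the standard library are available. Lean on these libraries where they do the work, as an engineer would, in place of code of your own. Each camera call takes 0.05 s, during which the arm holds its last target. There are 200 camera calls.

## Working session

There is one attempt and no reset: what is moved stays moved. The work goes in short steps, Python scripts to look and compute and a tool call to move; the robot and the scene stay as the last step left them, time stands still between calls to the robot, and variables do not carry over. Pictures are saved under pics/ and viewed, at most 14 in all, crops included, and the job is handed in when it is done.

Besides the shell and the picture viewer there is one more tool, called after "Request:" by a JSON object that holds its "api" and its "payload", one argument or row to a line. carry_out: Moves the arm, as the interface text tells. Shifts and turns lie within -1 to 1; 1 stands for 2 cm of shift or 6 degrees of turn. Its arguments: {"type":"object","properties":{"moves":{"type":"array"},"grip":{"type":"number"},"force":{"type":"number"}},"required":["moves"]}

```bash
ls; mkdir -p pics; cat > h.py <<'E'
from station import *
import numpy as np, cv2
from scipy.spatial.transform import Rotation as R
def shot(name,fn=None):
    P=camera_params(name); im=grab_frame(name)
    if fn: cv2.imwrite('pics/'+fn,im[:,:,::-1])
    return im,P
def ray(P,uv):
    K=np.array(P['camera_matrix']);E=np.array(P['extrinsics'])
    d=np.array([(uv[0]-K[0,2])/K[0,0],(uv[1]-K[1,2])/K[1,1]]);u=d.copy()
    for _ in range(20): u=d/(1+P['k1']*(u@u))
    r=E[:3,:3].T@np.array([u[0],-u[1],-1]); o=-E[:3,:3].T@E[:3,3]
    return o,r
def onz(P,uv,z):
    o,r=ray(P,uv); return (o+r*(z-o[2])/r[2])[:2]
def proj(P,p):
    K=np.array(P['camera_matrix']);E=np.array(P['extrinsics'])
    c=E[:3,:3]@np.array(p)+E[:3,3]; u=np.array([c[0],-c[1]])/-c[2]; u=u*(1+P['k1']*(u@u))
    return K[:2,:2]@u+K[:2,2]
E
python3 - <<'E'
from h import *
a,P=shot('scene','s0.png');b,Q=shot('side','d0.png')
print(sense())
for X in(P,Q):print(X)
E
```

```text
pics
{'t': 0.1, 'joint_positions': array([-1.36172025e+00,  1.04638366e-01,  9.65528535e-02,  1.56388666e+00,
        5.50779990e-06,  1.35310464e+00]), 'joint_velocities': array([-0.00167498, -0.00089172,  0.00192455,  0.00171121,  0.00088101,
       -0.00145667]), 'effort': array([ 7.80255039e-03, -5.58206534e+01,  5.04719496e+01,  1.29674625e-02,
       -2.62107023e-04,  2.32322083e-05]), 'position': array([ 0.24830528, -0.54585772,  0.20440401]), 'orientation': array([ 9.77319744e-01,  2.11768204e-01,  5.28652063e-06, -5.87904968e-04]), 'wrist_force': array([ 0.08380827, -0.21596866, -0.15873998]), 'wrist_torque': array([ 0.03084857,  0.02248514, -0.00287328]), 'grasp_force': 0.0, 'gripper_width': 1.0010861454035356}
{'camera_matrix': array([[368.3206947 ,   0.        , 260.00873152],
       [  0.        , 368.3206947 , 190.24878989],
       [  0.        ,   0.        ,   1.        ]]), 'k1': -0.05064219276357799, 'extrinsics': array([[-0.67533135, -0.7374862 , -0.0064547 ,  0.25696881],
       [ 0.31294799, -0.29447596,  0.90296593, -0.27713559],
       [-0.66782567,  0.60778122,  0.42966367, -0.79828932],
       [ 0.        ,  0.        ,  0.        ,  1.        ]])}
{'camera_matrix': array([[456.79917439,   0.        , 250.79664741],
       [  0.        , 456.79917439, 191.05344457],
       [  0.        ,   0.        ,   1.        ]]), 'k1': -0.06738484661510627, 'extrinsics': array([[-0.92560002, -0.37813353,  0.01672212,  0.4090483 ],
       [ 0.25581834, -0.59241177,  0.76394062, -0.26601052],
       [-0.27896518,  0.71138128,  0.64506984, -1.08688578],
       [ 0.        ,  0.        ,  0.        ,  1.        ]])}
```

View pics/s0.png

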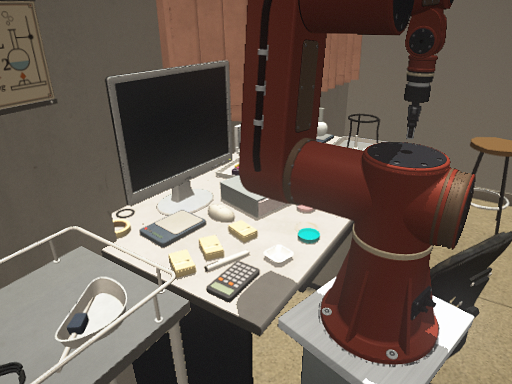

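View pics/d0.png

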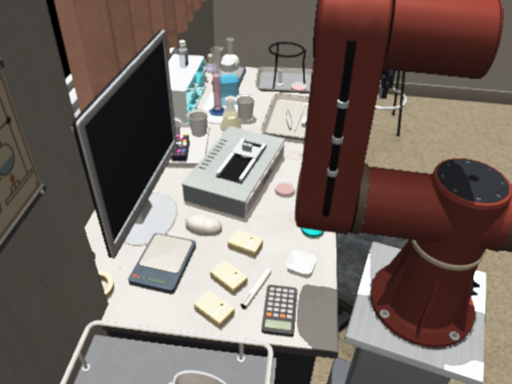

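Side view: unit around (237,170), with the pink dish at (285,189) in front of the drawer. Balance is at (163,260), with three yellow boxes at (246,243), (228,276) and (214,307). Mouse is at (204,224), marker at (257,288). The turquoise decoy is at (312,230).

```bash
cat > meas.py <<'E'
from h import *
def boxes(im,P,z=0.025):
    h=cv2.cvtColor(im,cv2.COLOR_RGB2HSV)
    m=cv2.inRange(h,(18,60,120),(35,255,255))
    m=cv2.morphologyEx(m,cv2.MORPH_CLOSE,np.ones((3,3)))
    return [c for c in cv2.findContours(m,0,2)[0] if cv2.contourArea(c)>100]
E
python3 - <<'E'
from meas import *
im=cv2.imread('pics/d0.png')[:,:,::-1];Q=camera_params('side')
cv2.imwrite('pics/d0c.png',cv2.resize(im[120:330,90:350][:,:,::-1],None,fx=2.8,fy=2.8,interpolation=2))
for c in boxes(im,Q):
    p=np.array([onz(Q,q[0],0.015) for q in c],np.float32); print(cv2.minAreaRect(c)[0],cv2.minAreaRect(p))
for n,uv,z in[('dish',(285,188),.015),('bal',(163,261),.016),('mouse',(204,224),.02),('marker1',(269,271),.01),('m2',(245,304),.01)]:print(n,onz(Q,uv,z))
for uv in[(186,182),(225,129),(285,149),(242,197)]:print(onz(Q,uv,.066))
E
```

```text
(321.0294494628906, 370.8823547363281) ((0.17386503517627716, 0.2719569206237793), (0.034097496420145035, 0.06722542643547058), 3.8987715244293213)
(346.3586120605469, 344.4695129394531) ((0.14029039442539215, 0.19098639488220215), (0.03366406261920929, 0.07495436817407608), 11.849367141723633)
(493.0, 316.0) ((-0.16077427566051483, -0.0350092351436615), (0.4218631386756897, 0.090704046189785), 88.92933654785156)
(441.48822021484375, 135.81512451171875) ((-0.0017313659191131592, -0.800030529499054), (0.533750057220459, 0.6050228476524353), 4.9711151123046875)
(387.5, 99.5) ((0.22443631291389465, -0.9473986625671387), (0.1297750174999237, 0.07135466486215591), 66.35456848144531)
dish [ 0.43547277 -0.25723456]
bal [0.62494427 0.1402358 ]
mouse [ 0.58776805 -0.01706827]
marker1 [0.36822133 0.06044292]
m2 [0.38500162 0.17560596]
[ 0.68989819 -0.11006141]
[ 0.70503699 -0.41171031]
[ 0.48156838 -0.38152093]
[ 0.51580484 -0.11330022]
```

View pics/d0c.png

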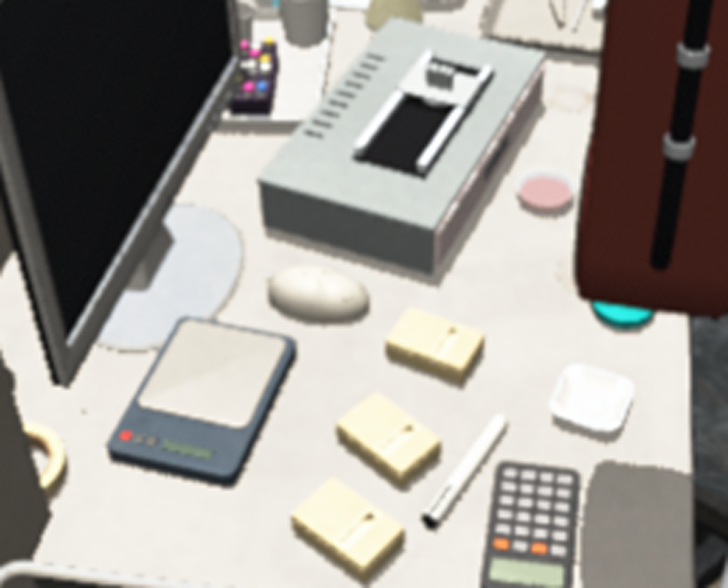

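Clear crop. Catch tab is at crop (440,80), at the unit's far (−y) end. Boxes are at crop (435,345), (388,437) and (347,525); the pink dish is at (545,192).

```bash
cat >> meas.py <<'E'
def plan(x,y,z,yaw=None,s=None):
    """units left in tool axes: single-leg totals (turn applied last)"""
    s=s or sense(); r=R.from_quat(s['orientation']); d=r.inv().apply(np.array([x,y,z])-s['position'])/0.02
    a=r.as_matrix()[:,0]; cy=np.degrees(np.arctan2(a[1],a[0]))
    out=f"t {s['t']:.1f} pos {s['position'].round(4)} yaw {cy:.1f} d {d.round(2)} n {abs(d).max():.1f}"
    if yaw is not None: out+=f" rz {((cy-yaw+90)%180-90)/6:.2f}"
    print(out)
E
python3 - <<'E'
from meas import *
im=cv2.imread('pics/d0.png')[:,:,::-1];Q=camera_params('side')
h=cv2.cvtColor(im,cv2.COLOR_RGB2HSV)
for u,v in[(246,243),(228,276),(214,307),(285,188),(300,263)]: print(h[v,u])
m=cv2.inRange(h,(15,38,190),(35,120,255)); m[:,:190]=0;m[:225]=0;m[330:]=0;m[:,290:]=0
for c in cv2.findContours(m,0,2)[0]:
    if cv2.contourArea(c)<150: continue
    p=np.array([onz(Q,q[0],0.02) for q in c],np.float32); print(cv2.minAreaRect(c)[0],cv2.contourArea(c),cv2.minAreaRect(p))
f=lambda a,z:onz(Q,(a[0]/2.8+90,a[1]/2.8+120),z)
for a in[(262,182),(433,228),(545,55),(397,20)]:print('unit',f(a,.066))
print('tab',f((440,68),.107),'dish',f((545,186),.015))
for a in[(190,318),(295,340),(232,483),(110,455)]:print('bal',f(a,.013))
plan(.436,-.257,.16,0)
E
```

```text
[ 26  33 251]
[ 27  26 252]
[ 27  26 253]
[  1  46 231]
[ 90   1 254]
unit [ 0.6897653  -0.09528618]
unit [ 0.50186537 -0.09909113]
unit [ 0.49995343 -0.43159657]
unit [ 0.6888882  -0.43147786]
tab [ 0.57930665 -0.30203074] dish [ 0.43889979 -0.26387812]
bal [0.68907066 0.05900793]
bal [0.58267561 0.044843  ]
bal [0.55476999 0.21457228]
bal [0.66674584 0.23040902]
t 0.1 pos [ 0.2483 -0.5459  0.2044] yaw 24.5 d [14.52 -9.26  2.23] n 14.5 rz 4.08
```

Request:
{"api": "carry_out", "payload": {
  "moves": [
    {"rz": 1},
    {"rz": 1},
    {"rz": 1},
    {"rz": 1},
    {"rz": 0.08}
  ],
  "grip": 1
}}

```text
invalid input at $.moves[0]: expected keys dx, dy, dz, rx, ry, rz
```

Request:
{"api": "carry_out", "payload": {
  "moves": [
    {"dx": 0.7, "dy": -1},
    {"dx": 0.7, "dy": -1},
    {"dx": 0.7, "dy": -1},
    {"dx": 0.7, "dy": -1},
    {"dx": 0.7, "dy": -1}
  ]
}}

```text
invalid input at $.moves[0]: expected keys dx, dy, dz, rx, ry, rz
```

Request:
{"api": "carry_out", "payload": {
  "moves": [
    {"dx": 0.7, "dy": -1},
    {"dx": 0.7, "dy": -1},
    {"dx": 0.7, "dy": -1},
    {"dx": 0.7, "dy": -1},
    {"dx": 0.7, "dy": -1}
  ]
}}

```text
invalid input at $.moves[0]: expected keys dx, dy, dz, rx, ry, rz
```

Request:
{"api": "carry_out", "payload": {
  "moves": [
    {"dx": 0.7, "dy": -1, "dz": 0.5},
    {"dx": 0.7, "dy": -1, "dz": 0.5},
    {"dx": 0.7, "dy": -1, "dz": 0.5},
    {"dx": 0.4, "dy": -0.7, "dz": 0.5},
    {"dx": 0}
  ]
}}

```text
invalid input at $.moves[0]: expected keys dx, dy, dz, rx, ry, rz
```

```bash
python3 - <<'E'
from meas import *
im,P=shot('wrist','w1.png'); plan(.436,-.257,.16,0)
h=cv2.cvtColor(im,cv2.COLOR_RGB2HSV)
m=cv2.inRange(h,(0,30,120),(8,110,255))|cv2.inRange(h,(172,30,120),(180,110,255))
for c in cv2.findContours(m,0,2)[0]:
    if cv2.contourArea(c)<200: continue
    p=np.array([onz(P,q[0],0.012) for q in c],np.float32); print(cv2.contourArea(c),cv2.boundingRect(c),cv2.minEnclosingCircle(p))
E
```

```text
t 0.1 pos [ 0.2483 -0.5459  0.2045] yaw 24.5 d [14.52 -9.26  2.24] n 14.5 rz 4.08
```

View pics/w1.png

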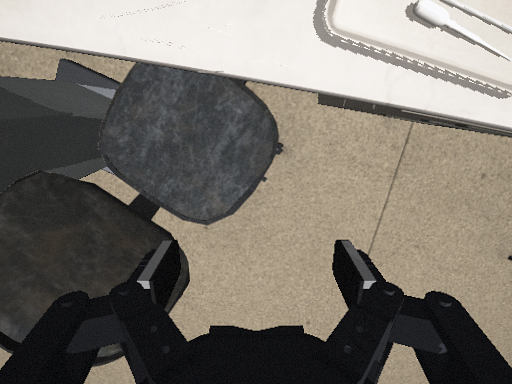

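The wrist picture shows only floor, a chair and the desk edge, with the fingers at the bottom; the arm has not moved. All six keys are required in each row, so I'll resend.

Request:
{"api": "carry_out", "payload": {
  "moves": [
    {"dx": 0, "dy": 0, "dz": 0, "rx": 0, "ry": 0, "rz": 1},
    {"dx": 0, "dy": 0, "dz": 0, "rx": 0, "ry": 0, "rz": 1},
    {"dx": 0, "dy": 0, "dz": 0, "rx": 0, "ry": 0, "rz": 1},
    {"dx": 0, "dy": 0, "dz": 0, "rx": 0, "ry": 0, "rz": 1},
    {"dx": 0, "dy": 0, "dz": 0, "rx": 0, "ry": 0, "rz": 0.08}
  ],
  "grip": 1
}}

```text
t: 0.65
position: [0.2483, -0.546, 0.2048]
orientation: [1.0, -0.001, -0.0, -0.0]
wrist_force: [-1.0, 0.1, 0.2]
gripper_width: 1.0
grasp_force: 0.0
```

Request:
{"api": "carry_out", "payload": {
  "moves": [
    {"dx": 0.7, "dy": -1, "dz": 0, "rx": 0, "ry": 0, "rz": 0},
    {"dx": 0.7, "dy": -1, "dz": 0, "rx": 0, "ry": 0, "rz": 0},
    {"dx": 0.7, "dy": -1, "dz": 0, "rx": 0, "ry": 0, "rz": 0},
    {"dx": 0.7, "dy": -1, "dz": 0, "rx": 0, "ry": 0, "rz": 0},
    {"dx": 0.7, "dy": -1, "dz": 0, "rx": 0, "ry": 0, "rz": 0}
  ]
}}

```text
t: 1.15
position: [0.3188, -0.4453, 0.205]
orientation: [1.0, 0.001, -0.0, -0.0]
wrist_force: [-0.5, -0.5, 0.3]
gripper_width: 1.0
grasp_force: 0.0
```

Request:
{"api": "carry_out", "payload": {
  "moves": [
    {"dx": 0.7, "dy": -1, "dz": 0, "rx": 0, "ry": 0, "rz": 0},
    {"dx": 0.7, "dy": -1, "dz": 0, "rx": 0, "ry": 0, "rz": 0},
    {"dx": 0.7, "dy": -1, "dz": 0, "rx": 0, "ry": 0, "rz": 0},
    {"dx": 0.7, "dy": -1, "dz": 0, "rx": 0, "ry": 0, "rz": 0},
    {"dx": 0.7, "dy": -1, "dz": 0, "rx": 0, "ry": 0, "rz": 0}
  ]
}}

```text
t: 1.65
position: [0.3889, -0.3454, 0.205]
orientation: [1.0, 0.001, -0.0, -0.0]
wrist_force: [-0.1, -0.9, 0.4]
gripper_width: 1.002
grasp_force: 0.0
```

Request:
{"api": "carry_out", "payload": {
  "moves": [
    {"dx": 0.7, "dy": -1, "dz": 0.5, "rx": 0, "ry": 0, "rz": 0},
    {"dx": 0.7, "dy": -1, "dz": 0.5, "rx": 0, "ry": 0, "rz": 0},
    {"dx": 0.7, "dy": -1, "dz": 0.5, "rx": 0, "ry": 0, "rz": 0},
    {"dx": 0.3, "dy": -1, "dz": 0.5, "rx": 0, "ry": 0, "rz": 0},
    {"dx": 0, "dy": 0, "dz": 0, "rx": 0, "ry": 0, "rz": 0}
  ]
}}

```text
t: 2.15
position: [0.4366, -0.2637, 0.1637]
orientation: [1.0, 0.002, -0.001, -0.001]
wrist_force: [-0.0, 0.3, -0.2]
gripper_width: 1.002
grasp_force: 0.0
```

```bash
python3 - <<'E'
from meas import *
im,P=shot('wrist','w2.png'); plan(.436,-.257,.16,0)
h=cv2.cvtColor(im,cv2.COLOR_RGB2HSV)
m=cv2.inRange(h,(0,30,120),(8,110,255))|cv2.inRange(h,(172,30,120),(180,110,255))
for c in cv2.findContours(m,0,2)[0]:
    if cv2.contourArea(c)<200: continue
    p=np.array([onz(P,q[0],0.012) for q in c],np.float32); print(cv2.contourArea(c),cv2.boundingRect(c),cv2.minEnclosingCircle(p))
E
```

```text
t 2.2 pos [ 0.4365 -0.2652  0.1645] yaw 0.2 d [-0.02 -0.41  0.22] n 0.4 rz 0.04
1550.0 (237, 141, 46, 45) ((0.44240137934684753, -0.26657310128211975), 0.02790864184498787)
```

View pics/w2.png

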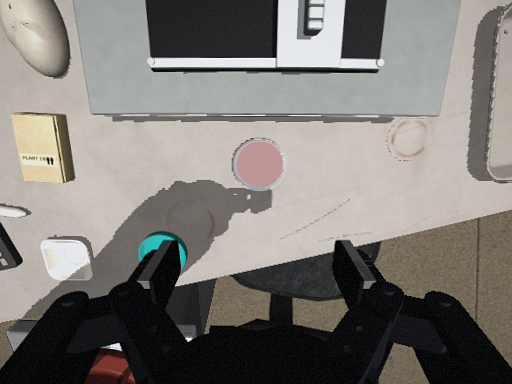

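Dish is at px (259,164), so world (0.4425, −0.2666). The unit's front edge is the line at v=117. Descending onto the dish.

Request:
{"api": "carry_out", "payload": {
  "moves": [
    {"dx": 0.3, "dy": 0.07, "dz": 1, "rx": 0, "ry": 0, "rz": 0},
    {"dx": 0, "dy": 0, "dz": 1, "rx": 0, "ry": 0, "rz": 0},
    {"dx": 0, "dy": 0, "dz": 1, "rx": 0, "ry": 0, "rz": 0},
    {"dx": 0, "dy": 0, "dz": 1, "rx": 0, "ry": 0, "rz": 0},
    {"dx": 0, "dy": 0, "dz": 1, "rx": 0, "ry": 0, "rz": 0}
  ]
}}

```text
t: 2.7
position: [0.4424, -0.2689, 0.0648]
orientation: [1.0, 0.0, 0.0, 0.0]
wrist_force: [0.4, -0.1, 0.4]
gripper_width: 1.001
grasp_force: 0.0
```

Request:
{"api": "carry_out", "payload": {
  "moves": [
    {"dx": 0, "dy": 0, "dz": 1, "rx": 0, "ry": 0, "rz": 0},
    {"dx": 0, "dy": 0, "dz": 0.9, "rx": 0, "ry": 0, "rz": 0},
    {"dx": 0, "dy": 0, "dz": 0.4, "rx": 0, "ry": 0, "rz": 0},
    {"dx": 0, "dy": 0, "dz": 0.2, "rx": 0, "ry": 0, "rz": 0},
    {"dx": 0, "dy": 0, "dz": 0, "rx": 0, "ry": 0, "rz": 0}
  ]
}}

```text
t: 3.2
position: [0.4425, -0.2682, 0.0154]
orientation: [1.0, -0.0, 0.0, 0.0]
wrist_force: [-0.9, -0.9, -0.0]
gripper_width: 0.999
grasp_force: 0.0
```

Request:
{"api": "carry_out", "payload": {
  "moves": [
    {"dx": 0, "dy": 0, "dz": 0.1, "rx": 0, "ry": 0, "rz": 0},
    {"dx": 0, "dy": 0, "dz": 0.1, "rx": 0, "ry": 0, "rz": 0},
    {"dx": 0, "dy": 0, "dz": 0, "rx": 0, "ry": 0, "rz": 0}
  ]
}}

```text
t: 3.5
position: [0.4427, -0.2678, 0.0113]
orientation: [1.0, -0.0, 0.0, 0.0]
wrist_force: [0.9, 0.7, 0.1]
gripper_width: 1.0
grasp_force: 0.0
```

```bash
python3 - <<'E'
from meas import *
im,P=shot('wrist','w3.png'); print(sense()['wrist_force'])
E
```

```text
[0.07693729 0.32607627 1.31202736]
```

View pics/w3.png

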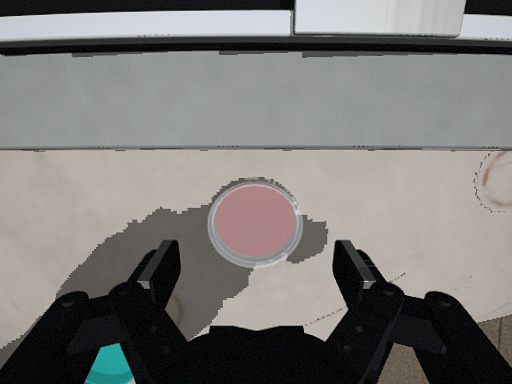

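Fingers are at px (165,265) and (345,265); the dish centre is at (255,222). I'll check where the TCP projects and re-measure the dish.

```bash
python3 - <<'E'
from meas import *
im,P=shot('wrist'); s=sense(); print(s['position'],s['wrist_force'].round(2),proj(P,s['position']))
r=R.from_quat(s['orientation'])
for d in((0,.0425,-.013),(0,-.0425,-.013),(0,.0425,0),(0,0.0425,-.024)): print(d,proj(P,s['position']+r.apply(d)))
h=cv2.cvtColor(im,cv2.COLOR_RGB2HSV)
m=cv2.inRange(h,(0,30,120),(8,110,255))|cv2.inRange(h,(172,30,120),(180,110,255))
for c in cv2.findContours(m,0,2)[0]:
    if cv2.contourArea(c)<200: continue
    p=np.array([onz(P,q[0],0.014) for q in c],np.float32); print(cv2.boundingRect(c),cv2.minEnclosingCircle(p),cv2.fitEllipse(p))
E
```

```text
[ 0.44263045 -0.26777663  0.01133897] [-0.07  0.46 -1.42] [256.74107303 223.33633358]
(0, 0.0425, -0.013) [322.89451115 232.2447528 ]
(0, -0.0425, -0.013) [190.65784044 232.14271729]
(0, 0.0425, 0) [318.50557601 223.31774301]
(0, 0.0425, -0.024) [327.11766616 240.8430181 ]
(215, 183, 81, 73) ((0.4455353319644928, -0.26658862829208374), 0.027188440784811974) ((0.4453067481517792, -0.2664453983306885), (0.05258428305387497, 0.05336139351129532), 174.7394256591797)
```

Request:
{"api": "carry_out", "payload": {
  "moves": [
    {"dx": 0.1, "dy": -0.06, "dz": 0.15, "rx": 0, "ry": 0, "rz": 0},
    {"dx": 0, "dy": 0, "dz": 0.1, "rx": 0, "ry": 0, "rz": 0}
  ]
}}

```text
t: 3.8
position: [0.4447, -0.2664, 0.0059]
orientation: [1.0, -0.0, 0.0, 0.0]
wrist_force: [-0.2, -0.0, 0.6]
gripper_width: 1.002
grasp_force: 0.0
```

Request:
{"api": "carry_out", "payload": {
  "moves": [
    {"dx": 0, "dy": 0, "dz": 0, "rx": 0, "ry": 0, "rz": 0},
    {"dx": 0, "dy": 0, "dz": 0, "rx": 0, "ry": 0, "rz": 0},
    {"dx": 0, "dy": 0, "dz": 0, "rx": 0, "ry": 0, "rz": 0},
    {"dx": 0, "dy": 0, "dz": 0, "rx": 0, "ry": 0, "rz": 0},
    {"dx": 0, "dy": 0, "dz": 0, "rx": 0, "ry": 0, "rz": 0}
  ],
  "grip": -1,
  "force": 30
}}

```text
t: 4.3
position: [0.4446, -0.2666, 0.0062]
orientation: [1.0, -0.0, 0.0, 0.0]
wrist_force: [0.0, -0.5, 0.5]
gripper_width: 0.143
grasp_force: 0.0
```

Request:
{"api": "carry_out", "payload": {
  "moves": [
    {"dx": 0, "dy": 0, "dz": 0, "rx": 0, "ry": 0, "rz": 0},
    {"dx": 0, "dy": 0, "dz": 0, "rx": 0, "ry": 0, "rz": 0}
  ]
}}

```text
t: 4.5
position: [0.4445, -0.2665, 0.0061]
orientation: [1.0, -0.0, 0.0, 0.0]
wrist_force: [-0.2, -0.2, 0.5]
gripper_width: 0.001
grasp_force: 0.0
```

```bash
python3 - <<'E'
from meas import *
im,P=shot('wrist','w4.png'); s=sense(); print(proj(P,s['position']))
h=cv2.cvtColor(im,cv2.COLOR_RGB2HSV)
m=cv2.inRange(h,(0,30,120),(8,110,255))|cv2.inRange(h,(172,30,120),(180,110,255))
for c in cv2.findContours(m,0,2)[0]:
    if cv2.contourArea(c)<200: continue
    p=np.array([onz(P,q[0],0.014) for q in c],np.float32); print(cv2.boundingRect(c),cv2.minEnclosingCircle(p))
E
```

```text
[256.77947748 223.30884305]
(216, 189, 82, 64) ((0.44615793228149414, -0.2664697468280792), 0.02714369259774685)
```

View pics/w4.png

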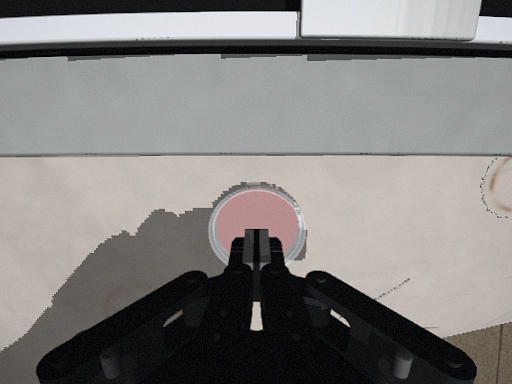

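The fingers shut above the dish: they are at px (256,240), the dish is still at (257,228), and there was no force. So the real fingertips sit higher than I assumed. I'll reopen and go lower in small steps, watching the force.

Request:
{"api": "carry_out", "payload": {
  "moves": [
    {"dx": 0.06, "dy": 0, "dz": -0.4, "rx": 0, "ry": 0, "rz": 0},
    {"dx": 0, "dy": 0, "dz": 0, "rx": 0, "ry": 0, "rz": 0},
    {"dx": 0, "dy": 0, "dz": 0, "rx": 0, "ry": 0, "rz": 0},
    {"dx": 0, "dy": 0, "dz": 0, "rx": 0, "ry": 0, "rz": 0},
    {"dx": 0, "dy": 0, "dz": 0, "rx": 0, "ry": 0, "rz": 0}
  ],
  "grip": 1
}}

```text
t: 5.05
position: [0.4456, -0.2664, 0.014]
orientation: [1.0, -0.0, -0.0, -0.0]
wrist_force: [0.3, 0.4, 1.3]
gripper_width: 0.847
grasp_force: 0.0
```

Request:
{"api": "carry_out", "payload": {
  "moves": [
    {"dx": 0, "dy": 0, "dz": 0, "rx": 0, "ry": 0, "rz": 0},
    {"dx": 0, "dy": 0, "dz": 0.2, "rx": 0, "ry": 0, "rz": 0},
    {"dx": 0, "dy": 0, "dz": 0.2, "rx": 0, "ry": 0, "rz": 0},
    {"dx": 0, "dy": 0, "dz": 0.2, "rx": 0, "ry": 0, "rz": 0},
    {"dx": 0, "dy": 0, "dz": 0, "rx": 0, "ry": 0, "rz": 0}
  ]
}}

```text
t: 5.55
position: [0.4452, -0.266, 0.0012]
orientation: [1.0, -0.0, -0.0, -0.0]
wrist_force: [0.6, -0.0, -0.3]
gripper_width: 0.997
grasp_force: 0.0
```

Request:
{"api": "carry_out", "payload": {
  "moves": [
    {"dx": 0, "dy": 0, "dz": 0.1, "rx": 0, "ry": 0, "rz": 0},
    {"dx": 0, "dy": 0, "dz": 0.1, "rx": 0, "ry": 0, "rz": 0},
    {"dx": 0, "dy": 0, "dz": 0, "rx": 0, "ry": 0, "rz": 0}
  ]
}}

```text
t: 5.85
position: [0.4456, -0.2664, -0.0022]
orientation: [1.0, -0.0, -0.0, -0.0]
wrist_force: [-0.0, 0.8, -0.8]
gripper_width: 0.996
grasp_force: 0.0
```

Request:
{"api": "carry_out", "payload": {
  "moves": [
    {"dx": 0, "dy": 0, "dz": 0.1, "rx": 0, "ry": 0, "rz": 0},
    {"dx": 0, "dy": 0, "dz": 0.1, "rx": 0, "ry": 0, "rz": 0},
    {"dx": 0, "dy": 0, "dz": 0, "rx": 0, "ry": 0, "rz": 0}
  ]
}}

```text
t: 6.15
position: [0.4456, -0.2664, -0.0062]
orientation: [1.0, -0.0, -0.0, -0.0]
wrist_force: [-1.2, 0.8, -0.2]
gripper_width: 0.996
grasp_force: 0.0
```

Request:
{"api": "carry_out", "payload": {
  "moves": [
    {"dx": 0, "dy": 0, "dz": 0, "rx": 0, "ry": 0, "rz": 0},
    {"dx": 0, "dy": 0, "dz": 0, "rx": 0, "ry": 0, "rz": 0},
    {"dx": 0, "dy": 0, "dz": 0, "rx": 0, "ry": 0, "rz": 0},
    {"dx": 0, "dy": 0, "dz": 0, "rx": 0, "ry": 0, "rz": 0},
    {"dx": 0, "dy": 0, "dz": 0, "rx": 0, "ry": 0, "rz": 0}
  ],
  "grip": 0.4,
  "force": 25
}}

```text
t: 6.65
position: [0.4458, -0.2665, -0.0058]
orientation: [1.0, -0.0, 0.0, 0.0]
wrist_force: [0.3, -1.0, -0.4]
gripper_width: 0.702
grasp_force: 0.0
```

```bash
python3 - <<'E'
from meas import *
im,P=shot('wrist'); im2,Q=shot('side'); s=sense(); print(s['position'],proj(Q,s['position']),proj(P,s['position']))
a=cv2.resize(im[150:384,90:420],(400,284)); u,v=map(int,proj(Q,s['position']))
b=cv2.resize(im2[v-71:v+71,u-100:u+100],(400,284),interpolation=2)
cv2.imwrite('pics/c5.png',np.hstack([a,b])[:,:,::-1])
E
```

```text
[ 0.44572927 -0.26652906 -0.00586377] [282.38636831 190.58835065] [256.75962482 223.33665529]
```

View pics/c5.png

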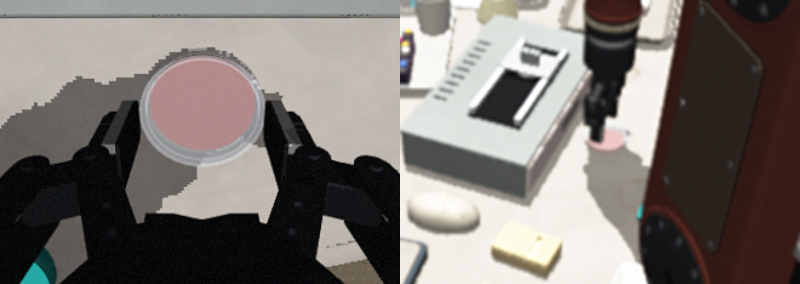

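Wrist crop: the pads straddle the dish but do not touch it. Side crop: the near finger's tip is at about px (281,190). I'll triangulate the fingertip from both views.

```bash
python3 - <<'E'
from meas import *
P=camera_params('wrist');Q=camera_params('side')
print(P['camera_matrix'][0],P['k1'],-P['extrinsics'][:3,:3].T@P['extrinsics'][:3,3],P['extrinsics'][:3,:3].round(3))
o1,r1=ray(P,(204,235));o2,r2=ray(Q,(280.9,190))
A=np.c_[r1,-r2];k=np.linalg.lstsq(A,o2-o1,rcond=None)[0];print(o1+k[0]*r1,o2+k[1]*r2)
for y in(-.245,-.235,-.225): print(o1+r1*(y-o1[1])/r1[1],o2+r2*(y-o2[1])/r2[1])
E
```

```text
[269.32455133   0.         256.07658871] -0.03464035402260086 [ 0.52748578 -0.2662881   0.16172012] [[-0.    -1.    -0.001]
 [ 0.948  0.    -0.319]
 [ 0.319 -0.001  0.948]]
[ 0.44880679 -0.23453543  0.01652996] [ 0.44237286 -0.23868652  0.01910869]
[ 0.47473663 -0.245       0.06437955] [ 0.44424326 -0.245       0.0136123 ]
[ 0.44995793 -0.235       0.0186542 ] [ 0.44128071 -0.235       0.02231811]
[ 0.42517922 -0.225      -0.02707115] [ 0.43831816 -0.225       0.03102391]
```

The tips are at z≈0.017 with the TCP at −0.006, about 22 mm behind the stated place, so I'll use this measured offset. Now lower, then close.

Request:
{"api": "carry_out", "payload": {
  "moves": [
    {"dx": 0, "dy": 0, "dz": -0.2, "rx": 0, "ry": 0, "rz": 0},
    {"dx": 0, "dy": 0, "dz": 0, "rx": 0, "ry": 0, "rz": 0},
    {"dx": 0, "dy": 0, "dz": 0, "rx": 0, "ry": 0, "rz": 0}
  ],
  "grip": 1
}}

```text
t: 7.05
position: [0.4459, -0.2667, -0.0016]
orientation: [1.0, -0.0, 0.0, 0.0]
wrist_force: [-0.2, 0.5, 0.6]
gripper_width: 1.002
grasp_force: 0.0
```

Request:
{"api": "carry_out", "payload": {
  "moves": [
    {"dx": 0, "dy": 0, "dz": 0.4, "rx": 0, "ry": 0, "rz": 0},
    {"dx": 0, "dy": 0, "dz": 0.2, "rx": 0, "ry": 0, "rz": 0},
    {"dx": 0, "dy": 0, "dz": 0.2, "rx": 0, "ry": 0, "rz": 0},
    {"dx": 0, "dy": 0, "dz": 0, "rx": 0, "ry": 0, "rz": 0}
  ]
}}

```text
t: 7.45
position: [0.4452, -0.266, -0.0189]
orientation: [1.0, -0.0, -0.001, -0.001]
wrist_force: [-0.4, 0.6, -0.7]
gripper_width: 1.0
grasp_force: 0.0
```

Request:
{"api": "carry_out", "payload": {
  "moves": [
    {"dx": 0, "dy": 0, "dz": 0, "rx": 0, "ry": 0, "rz": 0},
    {"dx": 0, "dy": 0, "dz": 0, "rx": 0, "ry": 0, "rz": 0},
    {"dx": 0, "dy": 0, "dz": 0, "rx": 0, "ry": 0, "rz": 0},
    {"dx": 0, "dy": 0, "dz": 0, "rx": 0, "ry": 0, "rz": 0},
    {"dx": 0, "dy": 0, "dz": 0, "rx": 0, "ry": 0, "rz": 0}
  ],
  "grip": 0.4
}}

```text
t: 7.95
position: [0.4465, -0.2672, -0.0163]
orientation: [1.0, -0.0, 0.001, 0.001]
wrist_force: [-1.9, 1.3, 10.8]
gripper_width: 0.701
grasp_force: 5.0
```

```bash
python3 - <<'E'
from meas import *
im,P=shot('wrist'); im2,Q=shot('side'); s=sense(); print(s['position'],s['wrist_force'],s['grasp_force'])
a=cv2.resize(im[150:384,90:420],(400,284)); u,v=map(int,proj(Q,(.445,-.266,0.01)))
b=cv2.resize(im2[v-36:v+35,u-50:u+50],(400,284),interpolation=2);print(u,v)
cv2.imwrite('pics/c6.png',np.hstack([a,b])[:,:,::-1])
E
```

```text
[ 0.4464948  -0.26725009 -0.01630031] [-1.63823646  1.9416672  10.18709774] 4.978930639117607
282 186
```

View pics/c6.png

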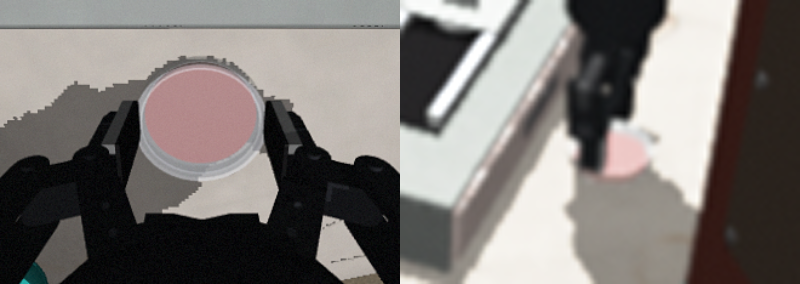

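The fingertips rest on the dish rim (crop (138,105) and (265,105)), pressing about 10 N. So the tips are about 30 mm behind the reported TCP at this opening. Open and go 13 mm lower.

Request:
{"api": "carry_out", "payload": {
  "moves": [
    {"dx": 0, "dy": 0, "dz": -0.4, "rx": 0, "ry": 0, "rz": 0},
    {"dx": 0, "dy": 0, "dz": 0, "rx": 0, "ry": 0, "rz": 0},
    {"dx": 0, "dy": 0, "dz": 0, "rx": 0, "ry": 0, "rz": 0}
  ],
  "grip": 1
}}

```text
t: 8.35
position: [0.4459, -0.2667, -0.0096]
orientation: [1.0, -0.0, 0.0, 0.0]
wrist_force: [-0.5, 0.2, 0.4]
gripper_width: 0.998
grasp_force: 0.0
```

Request:
{"api": "carry_out", "payload": {
  "moves": [
    {"dx": 0, "dy": 0, "dz": 0.4, "rx": 0, "ry": 0, "rz": 0},
    {"dx": 0, "dy": 0, "dz": 0.2, "rx": 0, "ry": 0, "rz": 0},
    {"dx": 0, "dy": 0, "dz": 0.2, "rx": 0, "ry": 0, "rz": 0},
    {"dx": 0, "dy": 0, "dz": 0.1, "rx": 0, "ry": 0, "rz": 0},
    {"dx": 0, "dy": 0, "dz": 0, "rx": 0, "ry": 0, "rz": 0}
  ]
}}

```text
t: 8.85
position: [0.4454, -0.2662, -0.0284]
orientation: [1.0, -0.0, -0.0, -0.0]
wrist_force: [-0.1, 0.0, 1.0]
gripper_width: 0.999
grasp_force: 0.0
```

```bash
python3 - <<'E'
from meas import *
im,P=shot('wrist','w7.png'); s=sense(); print(s['position'],s['wrist_force'].round(2),s['gripper_width'])
h=cv2.cvtColor(im,cv2.COLOR_RGB2HSV)
m=cv2.inRange(h,(0,30,120),(8,110,255))|cv2.inRange(h,(172,30,120),(180,110,255))
for c in cv2.findContours(m,0,2)[0]:
    if cv2.contourArea(c)<200: continue
    p=np.array([onz(P,q[0],0.014) for q in c],np.float32); print(cv2.boundingRect(c),cv2.fitEllipse(p))
E
```

```text
[ 0.44562538 -0.26640278 -0.02811841] [-0.62  0.08 -0.28] 0.9966618065989656
(208, 210, 99, 86) ((0.44695818424224854, -0.2659986615180969), (0.05143643543124199, 0.05268513783812523), 163.82437133789062)
```

Request:
{"api": "carry_out", "payload": {
  "moves": [
    {"dx": 0, "dy": 0, "dz": 0, "rx": 0, "ry": 0, "rz": 0},
    {"dx": 0, "dy": 0, "dz": 0, "rx": 0, "ry": 0, "rz": 0},
    {"dx": 0, "dy": 0, "dz": 0, "rx": 0, "ry": 0, "rz": 0}
  ],
  "grip": 0.5
}}

```text
t: 9.2
position: [0.4459, -0.2667, -0.0275]
orientation: [1.0, -0.0, 0.0, 0.0]
wrist_force: [-1.0, 1.2, 3.6]
gripper_width: 0.756
grasp_force: 13.7
```

Request:
{"api": "carry_out", "payload": {
  "moves": [
    {"dx": 0, "dy": 0, "dz": 0, "rx": 0, "ry": 0, "rz": 0},
    {"dx": 0, "dy": 0, "dz": 0, "rx": 0, "ry": 0, "rz": 0},
    {"dx": 0, "dy": 0, "dz": 0, "rx": 0, "ry": 0, "rz": 0}
  ],
  "grip": 0.3
}}

```text
t: 9.5
position: [0.4459, -0.2667, -0.0273]
orientation: [1.0, -0.0, 0.0, 0.0]
wrist_force: [-0.9, 1.6, 5.5]
gripper_width: 0.747
grasp_force: 26.5
```

Gripped, 26 N at width 0.747. Lift and carry to the balance, going round the unit.

Request:
{"api": "carry_out", "payload": {
  "moves": [
    {"dx": 0, "dy": 0, "dz": -0.5, "rx": 0, "ry": 0, "rz": 0},
    {"dx": 0, "dy": 0, "dz": -1, "rx": 0, "ry": 0, "rz": 0},
    {"dx": 0, "dy": 0, "dz": -1, "rx": 0, "ry": 0, "rz": 0},
    {"dx": 0, "dy": 0, "dz": -1, "rx": 0, "ry": 0, "rz": 0},
    {"dx": 0, "dy": 0, "dz": -1, "rx": 0, "ry": 0, "rz": 0}
  ],
  "grip": 0.2,
  "force": 45
}}

```text
t: 10.0
position: [0.4457, -0.2665, 0.0635]
orientation: [1.0, -0.0, 0.0, 0.0]
wrist_force: [-0.4, -0.4, -0.5]
gripper_width: 0.736
grasp_force: 49.2
```

Request:
{"api": "carry_out", "payload": {
  "moves": [
    {"dx": 0, "dy": -1, "dz": -1, "rx": 0, "ry": 0, "rz": 0},
    {"dx": 0, "dy": -1, "dz": -1, "rx": 0, "ry": 0, "rz": 0},
    {"dx": 0, "dy": -1, "dz": 0, "rx": 0, "ry": 0, "rz": 0},
    {"dx": 0, "dy": -1, "dz": 0, "rx": 0, "ry": 0, "rz": 0},
    {"dx": 0, "dy": -1, "dz": 0, "rx": 0, "ry": 0, "rz": 0}
  ]
}}

```text
t: 10.5
position: [0.4459, -0.1659, 0.1029]
orientation: [1.0, -0.0, 0.0, 0.0]
wrist_force: [0.4, -0.2, 0.0]
gripper_width: 0.734
grasp_force: 49.3
```

Request:
{"api": "carry_out", "payload": {
  "moves": [
    {"dx": 0, "dy": -1, "dz": 0, "rx": 0, "ry": 0, "rz": 0},
    {"dx": 0, "dy": -1, "dz": 0, "rx": 0, "ry": 0, "rz": 0},
    {"dx": 0, "dy": -1, "dz": 0, "rx": 0, "ry": 0, "rz": 0},
    {"dx": 0, "dy": -1, "dz": 0, "rx": 0, "ry": 0, "rz": 0},
    {"dx": 0, "dy": -1, "dz": 0, "rx": 0, "ry": 0, "rz": 0}
  ]
}}

```text
t: 11.0
position: [0.4458, -0.0658, 0.1027]
orientation: [1.0, -0.0, 0.0, 0.0]
wrist_force: [0.0, -0.1, 0.1]
gripper_width: 0.734
grasp_force: 49.3
```

Request:
{"api": "carry_out", "payload": {
  "moves": [
    {"dx": 0.8, "dy": -1, "dz": 0, "rx": 0, "ry": 0, "rz": 0},
    {"dx": 0.8, "dy": -1, "dz": 0, "rx": 0, "ry": 0, "rz": 0},
    {"dx": 0.9, "dy": -1, "dz": 0, "rx": 0, "ry": 0, "rz": 0},
    {"dx": 0.9, "dy": -1, "dz": 0, "rx": 0, "ry": 0, "rz": 0},
    {"dx": 0.9, "dy": -1, "dz": 0, "rx": 0, "ry": 0, "rz": 0}
  ]
}}

```text
t: 11.5
position: [0.5326, 0.0344, 0.1026]
orientation: [1.0, -0.0, 0.0, 0.0]
wrist_force: [0.4, -0.1, 0.1]
gripper_width: 0.737
grasp_force: 49.3
```

Request:
{"api": "carry_out", "payload": {
  "moves": [
    {"dx": 0.9, "dy": -1, "dz": 0, "rx": 0, "ry": 0, "rz": 0},
    {"dx": 0.9, "dy": -1, "dz": 0, "rx": 0, "ry": 0, "rz": 0},
    {"dx": 0.9, "dy": -1, "dz": 0, "rx": 0, "ry": 0, "rz": 0},
    {"dx": 0.9, "dy": -1, "dz": 0, "rx": 0, "ry": 0, "rz": 0},
    {"dx": 0.9, "dy": -1, "dz": 0, "rx": 0, "ry": 0, "rz": 0}
  ]
}}

```text
t: 12.0
position: [0.6225, 0.1325, 0.1025]
orientation: [1.0, 0.002, 0.0, -0.001]
wrist_force: [0.4, -0.7, -0.5]
gripper_width: 0.741
grasp_force: 49.3
```

```bash
python3 - <<'E'
from meas import *
s=sense();print(s['gripper_width'],s['grasp_force']); plan(.623,.137,.1,0)
im,P=shot('wrist','w8.png'); b,Q=shot('side','d8.png')
cv2.imwrite('pics/c8.png',np.hstack([cv2.resize(im,(400,300)),cv2.resize(b[150:330,90:330],(400,300),interpolation=2)])[:,:,::-1])
h=cv2.cvtColor(im,cv2.COLOR_RGB2HSV)
for u,v in[(0,0)]: pass
print(proj(P,(.623,.137,.016)))
E
```

```text
0.7406847127784599 49.27057206630707
t 12.0 pos [0.6225 0.1325 0.1025] yaw 0.2 d [ 0.02 -0.22  0.12] n 0.2 rz 0.04
[252.33910668 184.3037362 ]
```

View pics/c8.png

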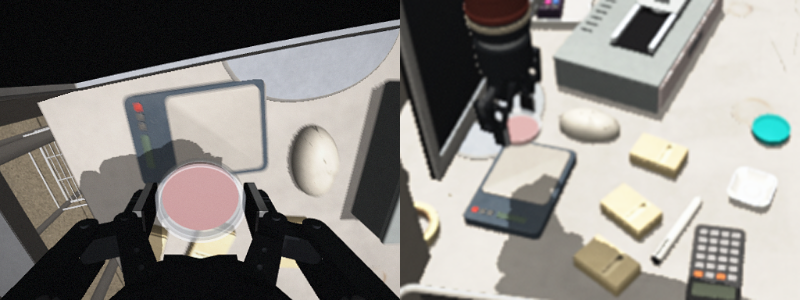

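```bash
python3 - <<'E'
from meas import *
Q=camera_params('side');P=camera_params('wrist')
for z in(.1,.115,.13,.145):print(z,onz(Q,(163.2,228),z), onz(P,(257,256),z))
print('bal', [onz(P,np.array(p)*1.28,.014).round(4) for p in[(125,97),(262,82),(268,168)]])
E
```

```text
0.1 [0.6332727 0.1071372] [0.59582606 0.13289261]
0.115 [0.62405989 0.11961016] [0.6054597  0.13296001]
0.13 [0.61484707 0.13208312] [0.61509333 0.1330274 ]
0.145 [0.60563426 0.14455608] [0.62472697 0.13309479]
bal [array([0.6814, 0.2241]), array([0.6995, 0.0623]), array([0.5902, 0.0435])]
```

Dish is held, top at z≈0.13, x≈0.615, y≈0.133. Balance centre is about (0.63, 0.135). Shift forward 1 cm and lower to contact.

Request:
{"api": "carry_out", "payload": {
  "moves": [
    {"dx": 0.6, "dy": 0, "dz": 0.8, "rx": 0, "ry": 0, "rz": 0},
    {"dx": 0, "dy": 0, "dz": 0.8, "rx": 0, "ry": 0, "rz": 0},
    {"dx": 0, "dy": 0, "dz": 0.8, "rx": 0, "ry": 0, "rz": 0},
    {"dx": 0, "dy": 0, "dz": 0.8, "rx": 0, "ry": 0, "rz": 0},
    {"dx": 0, "dy": 0, "dz": 0.6, "rx": 0, "ry": 0, "rz": 0}
  ]
}}

```text
t: 12.6
position: [0.6327, 0.1313, 0.0241]
orientation: [1.0, 0.001, -0.001, -0.001]
wrist_force: [0.9, -0.9, -0.6]
gripper_width: 0.739
grasp_force: 49.3
```

Request:
{"api": "carry_out", "payload": {
  "moves": [
    {"dx": 0, "dy": 0, "dz": 0.3, "rx": 0, "ry": 0, "rz": 0},
    {"dx": 0, "dy": 0, "dz": 0.2, "rx": 0, "ry": 0, "rz": 0},
    {"dx": 0, "dy": 0, "dz": 0, "rx": 0, "ry": 0, "rz": 0}
  ]
}}

```text
t: 12.9
position: [0.6338, 0.1316, 0.0159]
orientation: [1.0, 0.002, -0.0, -0.001]
wrist_force: [0.8, -0.4, -0.6]
gripper_width: 0.739
grasp_force: 49.3
```

Request:
{"api": "carry_out", "payload": {
  "moves": [
    {"dx": 0, "dy": 0, "dz": 0.1, "rx": 0, "ry": 0, "rz": 0},
    {"dx": 0, "dy": 0, "dz": 0.1, "rx": 0, "ry": 0, "rz": 0},
    {"dx": 0, "dy": 0, "dz": 0, "rx": 0, "ry": 0, "rz": 0}
  ]
}}

```text
t: 13.2
position: [0.634, 0.1316, 0.0121]
orientation: [1.0, 0.002, 0.0, -0.001]
wrist_force: [0.2, -0.4, 0.3]
gripper_width: 0.738
grasp_force: 49.3
```

Request:
{"api": "carry_out", "payload": {
  "moves": [
    {"dx": 0, "dy": 0, "dz": 0.15, "rx": 0, "ry": 0, "rz": 0},
    {"dx": 0, "dy": 0, "dz": 0.15, "rx": 0, "ry": 0, "rz": 0},
    {"dx": 0, "dy": 0, "dz": 0, "rx": 0, "ry": 0, "rz": 0}
  ]
}}

```text
t: 13.5
position: [0.6335, 0.1316, 0.0054]
orientation: [1.0, 0.002, -0.0, -0.001]
wrist_force: [-0.6, 0.8, -1.5]
gripper_width: 0.738
grasp_force: 49.3
```

Request:
{"api": "carry_out", "payload": {
  "moves": [
    {"dx": 0, "dy": 0, "dz": 0.15, "rx": 0, "ry": 0, "rz": 0},
    {"dx": 0, "dy": 0, "dz": 0.1, "rx": 0, "ry": 0, "rz": 0},
    {"dx": 0, "dy": 0, "dz": 0, "rx": 0, "ry": 0, "rz": 0}
  ]
}}

```text
t: 13.8
position: [0.6336, 0.1316, 0.0006]
orientation: [1.0, 0.002, -0.0, -0.001]
wrist_force: [1.0, -0.4, -0.2]
gripper_width: 0.739
grasp_force: 49.3
```

Request:
{"api": "carry_out", "payload": {
  "moves": [
    {"dx": 0, "dy": 0, "dz": 0.15, "rx": 0, "ry": 0, "rz": 0},
    {"dx": 0, "dy": 0, "dz": 0.1, "rx": 0, "ry": 0, "rz": 0},
    {"dx": 0, "dy": 0, "dz": 0, "rx": 0, "ry": 0, "rz": 0}
  ]
}}

```text
t: 14.1
position: [0.6336, 0.1316, -0.0044]
orientation: [1.0, 0.002, -0.0, -0.001]
wrist_force: [0.3, 0.9, -0.7]
gripper_width: 0.737
grasp_force: 49.3
```

Request:
{"api": "carry_out", "payload": {
  "moves": [
    {"dx": 0, "dy": 0, "dz": 0.15, "rx": 0, "ry": 0, "rz": 0},
    {"dx": 0, "dy": 0, "dz": 0.05, "rx": 0, "ry": 0, "rz": 0},
    {"dx": 0, "dy": 0, "dz": 0, "rx": 0, "ry": 0, "rz": 0}
  ]
}}

```text
t: 14.4
position: [0.6337, 0.1316, -0.0082]
orientation: [1.0, 0.002, -0.0, -0.001]
wrist_force: [-0.0, -0.8, -0.3]
gripper_width: 0.738
grasp_force: 49.3
```

Request:
{"api": "carry_out", "payload": {
  "moves": [
    {"dx": 0, "dy": 0, "dz": 0.1, "rx": 0, "ry": 0, "rz": 0},
    {"dx": 0, "dy": 0, "dz": 0, "rx": 0, "ry": 0, "rz": 0}
  ]
}}

```text
t: 14.6
position: [0.6338, 0.1316, -0.0102]
orientation: [1.0, 0.002, -0.0, -0.001]
wrist_force: [0.1, -1.0, -1.1]
gripper_width: 0.737
grasp_force: 49.3
```

```bash
python3 - <<'E'
from meas import *
s=sense();print(s['gripper_width'],s['position'],s['wrist_force'])
im,P=shot('wrist','w9.png'); b,Q=shot('side','d9.png')
cv2.imwrite('pics/c9.png',np.hstack([cv2.resize(im,(400,300)),cv2.resize(b[190:310,100:260],(400,300),interpolation=2)])[:,:,::-1])
E
```

```text
0.7366331547615349 [ 0.63380299  0.13161712 -0.01015129] [ 0.10292338 -1.04561747 -1.07739011]
```

View pics/c9.png

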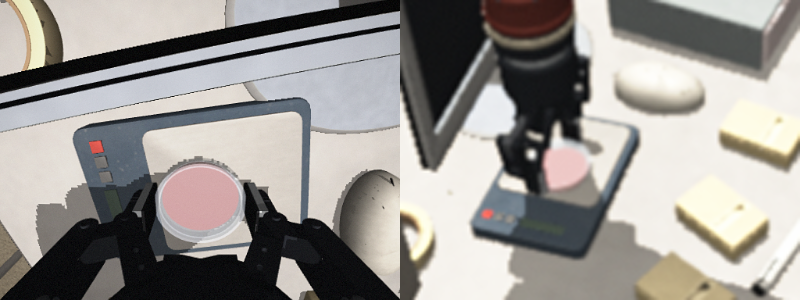

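Dish sits over the balance, roughly 15–20 mm off-centre, which is within tolerance. Continue down to contact and release.

Request:
{"api": "carry_out", "payload": {
  "moves": [
    {"dx": 0.2, "dy": 0, "dz": 0.1, "rx": 0, "ry": 0, "rz": 0},
    {"dx": 0.2, "dy": 0, "dz": 0, "rx": 0, "ry": 0, "rz": 0}
  ]
}}

```text
t: 14.9
position: [0.6422, 0.1317, -0.0115]
orientation: [1.0, 0.002, 0.0, -0.001]
wrist_force: [-1.3, 0.3, 3.7]
gripper_width: 0.736
grasp_force: 49.7
```

Request:
{"api": "carry_out", "payload": {
  "moves": [
    {"dx": 0, "dy": 0, "dz": 0.1, "rx": 0, "ry": 0, "rz": 0},
    {"dx": 0, "dy": 0, "dz": 0, "rx": 0, "ry": 0, "rz": 0}
  ]
}}

```text
t: 15.1
position: [0.643, 0.1316, -0.0116]
orientation: [1.0, 0.002, 0.001, -0.001]
wrist_force: [-7.0, 0.4, 16.6]
gripper_width: 0.738
grasp_force: 51.2
```

Request:
{"api": "carry_out", "payload": {
  "moves": [
    {"dx": 0, "dy": 0, "dz": 0.1, "rx": 0, "ry": 0, "rz": 0},
    {"dx": 0, "dy": 0, "dz": 0, "rx": 0, "ry": 0, "rz": 0}
  ]
}}

```text
t: 15.3
position: [0.6431, 0.1316, -0.0117]
orientation: [1.0, 0.002, 0.001, -0.0]
wrist_force: [-15.2, -0.5, 31.3]
gripper_width: 0.732
grasp_force: 52.6
```

Request:
{"api": "carry_out", "payload": {
  "moves": [
    {"dx": 0, "dy": 0, "dz": -0.2, "rx": 0, "ry": 0, "rz": 0},
    {"dx": 0, "dy": 0, "dz": 0, "rx": 0, "ry": 0, "rz": 0}
  ]
}}

```text
t: 15.5
position: [0.6428, 0.1317, -0.0112]
orientation: [1.0, 0.002, 0.001, -0.001]
wrist_force: [0.8, -0.2, -1.2]
gripper_width: 0.735
grasp_force: 49.4
```

Request:
{"api": "carry_out", "payload": {
  "moves": [
    {"dx": 0, "dy": 0, "dz": 0, "rx": 0, "ry": 0, "rz": 0},
    {"dx": 0, "dy": 0, "dz": 0, "rx": 0, "ry": 0, "rz": 0},
    {"dx": 0, "dy": 0, "dz": 0, "rx": 0, "ry": 0, "rz": 0},
    {"dx": 0, "dy": 0, "dz": 0, "rx": 0, "ry": 0, "rz": 0}
  ],
  "grip": 1
}}

```text
t: 15.9
position: [0.6418, 0.1316, -0.0123]
orientation: [1.0, 0.002, -0.0, -0.001]
wrist_force: [0.3, -0.0, -0.3]
gripper_width: 1.004
grasp_force: 0.0
```

Request:
{"api": "carry_out", "payload": {
  "moves": [
    {"dx": 0, "dy": 0, "dz": -0.5, "rx": 0, "ry": 0, "rz": 0},
    {"dx": 0, "dy": 0, "dz": -1, "rx": 0, "ry": 0, "rz": 0},
    {"dx": 0, "dy": 0, "dz": -1, "rx": 0, "ry": 0, "rz": 0},
    {"dx": 0, "dy": 0, "dz": -1, "rx": 0, "ry": 0, "rz": 0},
    {"dx": 0, "dy": 0, "dz": -1, "rx": 0, "ry": 0, "rz": 0}
  ]
}}

```text
t: 16.4
position: [0.6421, 0.1315, 0.0798]
orientation: [1.0, 0.002, 0.0, -0.001]
wrist_force: [-0.2, 1.1, -0.1]
gripper_width: 1.0
grasp_force: 0.0
```

Request:
{"api": "carry_out", "payload": {
  "moves": [
    {"dx": 0, "dy": 0, "dz": -1, "rx": 0, "ry": 0, "rz": 0},
    {"dx": 0, "dy": 0, "dz": -1, "rx": 0, "ry": 0, "rz": 0},
    {"dx": 0, "dy": 0, "dz": -1, "rx": 0, "ry": 0, "rz": 0},
    {"dx": 0, "dy": 0, "dz": -1, "rx": 0, "ry": 0, "rz": 0}
  ]
}}

```text
t: 16.8
position: [0.6419, 0.1314, 0.1598]
orientation: [1.0, 0.002, 0.0, -0.001]
wrist_force: [0.1, -0.0, -0.8]
gripper_width: 0.996
grasp_force: 0.0
```

```bash
python3 - <<'E'
from meas import *
s=sense();print(s['gripper_width'],s['position'],s['wrist_force'])
im,P=shot('wrist'); b,Q=shot('side','d10.png')
def pink(im,P):
    h=cv2.cvtColor(im,cv2.COLOR_RGB2HSV)
    m=cv2.inRange(h,(0,30,120),(8,110,255))|cv2.inRange(h,(172,30,120),(180,110,255))
    for c in cv2.findContours(m,0,2)[0]:
        if cv2.contourArea(c)<100: continue
        p=np.array([onz(P,q[0],0.031) for q in c],np.float32); print(cv2.boundingRect(c),cv2.minEnclosingCircle(p))
pink(im,P);print();pink(b,Q)
plan(.579,-.302,.16)
# tab/catch on wrist image from earlier w2: black slot & white plate
E
```

```text
0.9961481867094342 [0.64193851 0.13140023 0.15983805] [ 0.07668755 -0.01736033 -0.78177876]
(233, 157, 48, 41) ((0.6401564478874207, 0.1323229819536209), 0.02756469137966633)

(150, 249, 22, 17) ((0.6302632689476013, 0.1416080892086029), 0.028929686173796654)
(212, 74, 8, 34) ((0.8867855072021484, -0.7118723392486572), 0.14077071845531464)
t 16.9 pos [0.6436 0.1314 0.1623] yaw 0.2 d [-3.3  21.66  0.06] n 21.7
```

Dish placed (radius and position consistent in both views). Off to hover over the safety catch.

Request:
{"api": "carry_out", "payload": {
  "moves": [
    {"dx": -0.4, "dy": 1, "dz": -0.4, "rx": 0, "ry": 0, "rz": 0},
    {"dx": -0.4, "dy": 1, "dz": -0.4, "rx": 0, "ry": 0, "rz": 0},
    {"dx": -0.4, "dy": 1, "dz": -0.4, "rx": 0, "ry": 0, "rz": 0},
    {"dx": -0.4, "dy": 1, "dz": -0.4, "rx": 0, "ry": 0, "rz": 0},
    {"dx": -0.4, "dy": 1, "dz": -0.4, "rx": 0, "ry": 0, "rz": 0}
  ]
}}

```text
t: 17.4
position: [0.6015, 0.0305, 0.1976]
orientation: [1.0, 0.002, -0.0, -0.001]
wrist_force: [0.1, -0.6, -0.5]
gripper_width: 0.998
grasp_force: 0.0
```

Request:
{"api": "carry_out", "payload": {
  "moves": [
    {"dx": -0.4, "dy": 1, "dz": 0, "rx": 0, "ry": 0, "rz": 0},
    {"dx": -0.4, "dy": 1, "dz": 0, "rx": 0, "ry": 0, "rz": 0},
    {"dx": -0.4, "dy": 1, "dz": 0, "rx": 0, "ry": 0, "rz": 0},
    {"dx": -0.4, "dy": 1, "dz": 0, "rx": 0, "ry": 0, "rz": 0},
    {"dx": -0.4, "dy": 1, "dz": 0, "rx": 0, "ry": 0, "rz": 0}
  ]
}}

```text
t: 17.9
position: [0.5619, -0.0696, 0.1972]
orientation: [1.0, 0.002, -0.0, -0.001]
wrist_force: [0.8, -0.2, 0.4]
gripper_width: 1.002
grasp_force: 0.0
```

Request:
{"api": "carry_out", "payload": {
  "moves": [
    {"dx": 0, "dy": 1, "dz": 0, "rx": 0, "ry": 0, "rz": 0},
    {"dx": 0, "dy": 1, "dz": 0, "rx": 0, "ry": 0, "rz": 0},
    {"dx": 0, "dy": 1, "dz": 0, "rx": 0, "ry": 0, "rz": 0},
    {"dx": 0, "dy": 1, "dz": 0, "rx": 0, "ry": 0, "rz": 0},
    {"dx": 0, "dy": 1, "dz": 0, "rx": 0, "ry": 0, "rz": 0}
  ]
}}

```text
t: 18.4
position: [0.5626, -0.1696, 0.1971]
orientation: [1.0, 0.002, -0.0, -0.001]
wrist_force: [0.7, 0.1, 0.8]
gripper_width: 1.003
grasp_force: 0.0
```

Request:
{"api": "carry_out", "payload": {
  "moves": [
    {"dx": 0, "dy": 1, "dz": 0, "rx": 0, "ry": 0, "rz": 0},
    {"dx": 0, "dy": 1, "dz": 0, "rx": 0, "ry": 0, "rz": 0},
    {"dx": 0, "dy": 1, "dz": 0, "rx": 0, "ry": 0, "rz": 0},
    {"dx": 0, "dy": 1, "dz": 0, "rx": 0, "ry": 0, "rz": 0},
    {"dx": 0, "dy": 1, "dz": 0, "rx": 0, "ry": 0, "rz": 0}
  ]
}}

```text
t: 18.9
position: [0.5631, -0.2706, 0.1974]
orientation: [1.0, 0.002, 0.0, -0.001]
wrist_force: [-0.4, 0.3, 0.3]
gripper_width: 1.002
grasp_force: 0.0
```

```bash
python3 - <<'E'
from meas import *
P=camera_params('wrist');im,_=shot('wrist','w11.png'); b,Q=shot('side','d11.png')
print(sense()['position'])
np.save('w11.npy',P['extrinsics'])
cv2.imwrite('pics/c11.png',np.hstack([im,cv2.resize(b[120:210,170:300],(288,200),interpolation=2) if 0 else cv2.copyMakeBorder(cv2.resize(b[110:220,170:300],(288,244),interpolation=2),0,140,0,0,0)])[:,:,::-1])
E
```

```text
[ 0.56282161 -0.27180751  0.1969319 ]
```

View pics/c11.png

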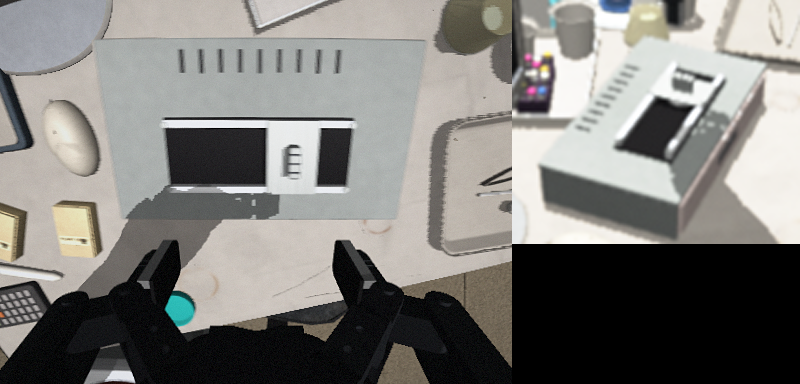

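Wrist view: unit top corners at (95,40), (425,40), (398,218) and (122,216). The tab is at (294,161), with the plate at x 268–319. I'll use the known unit shape with PnP to learn the unit's pose and the height bias in the arm frame.

```bash
python3 - <<'E'
from meas import *
P=camera_params('wrist');P['extrinsics']=np.load('w11.npy');E=P['extrinsics'];K=P['camera_matrix']
px=np.array([(95,40),(425,40),(398,218),(122,216)],float)
for q in px: print(onz(P,q,.066).round(4),onz(P,q,.04).round(4))
obj=np.array([(.1,.17,.066),(.1,-.17,.066),(-.1,-.17,.066),(-.1,.17,.066)])
dist=np.array([P['k1'],0,0,0,0])
for ob in (obj,):
    ok,rv,tv=cv2.solvePnP(ob,px,K,dist)
    F=np.diag([1,-1,-1.]) # cv->cam
    Rc=F@cv2.Rodrigues(rv)[0];t=F@tv.ravel()
    Rw=E[:3,:3].T@Rc; tw=E[:3,:3].T@(t-E[:3,3]); print('unit in arm frame',tw.round(4),R.from_matrix(Rw).as_euler('xyz',True).round(2))
    p,_=cv2.projectPoints(ob,rv,tv,K,dist);print((p[:,0]-px).round(1).tolist())
    # tab: ray to unit frame plane z=.107, and plate
    for name,q,z in(('tab',(295,158),.107),('plateL',(267.5,155),.0855),('plateR',(319.5,155),.0855)):
        o,r=ray(P,q); o=Rw.T@(o-tw); r=Rw.T@r; u=o+r*(z-o[2])/r[2]; print(name,'unit',u.round(4),'arm',(Rw@u+tw).round(4))
E
```

```text
[ 0.7017 -0.1065] [ 0.7066 -0.0923]
[ 0.7027 -0.4395] [ 0.7078 -0.4542]
[ 0.5066 -0.444 ] [ 0.4945 -0.4591]
[ 0.5078 -0.1054] [ 0.4958 -0.091 ]
unit in arm frame [ 0.603  -0.2735 -0.005 ] [-0.49  1.29  0.15]
[[0.8, -0.7], [0.1, -1.1], [-1.4, 0.8], [0.4, 1.4]]
tab unit [-0.017  -0.0356  0.107 ] arm [ 0.5885 -0.3083  0.1027]
plateL unit [-0.018  -0.009   0.0855] arm [ 0.5869 -0.2818  0.081 ]
plateR unit [-0.0178 -0.0645  0.0855] arm [ 0.5873 -0.3374  0.0815]
```

The unit frame is aligned with the arm. Tab is at arm (0.5885, −0.308). Shut the fingers, go behind the tab and lower.

Request:
{"api": "carry_out", "payload": {
  "moves": [
    {"dx": 0.28, "dy": 0.85, "dz": 0, "rx": 0, "ry": 0, "rz": 0},
    {"dx": 0.25, "dy": 0.85, "dz": 0, "rx": 0, "ry": 0, "rz": 0},
    {"dx": 0.25, "dy": 0.85, "dz": 0, "rx": 0, "ry": 0, "rz": 0},
    {"dx": 0.25, "dy": 0.8, "dz": 0, "rx": 0, "ry": 0, "rz": 0},
    {"dx": 0.25, "dy": 0.8, "dz": 0, "rx": 0, "ry": 0, "rz": 0}
  ],
  "grip": -1,
  "force": 40
}}

```text
t: 19.5
position: [0.5893, -0.3523, 0.1973]
orientation: [1.0, 0.002, -0.0, -0.001]
wrist_force: [0.1, 0.1, -0.9]
gripper_width: 0.144
grasp_force: 0.0
```

Request:
{"api": "carry_out", "payload": {
  "moves": [
    {"dx": 0, "dy": 0, "dz": 1, "rx": 0, "ry": 0, "rz": 0},
    {"dx": 0, "dy": 0, "dz": 1, "rx": 0, "ry": 0, "rz": 0},
    {"dx": 0, "dy": 0, "dz": 1, "rx": 0, "ry": 0, "rz": 0},
    {"dx": 0, "dy": 0, "dz": 1, "rx": 0, "ry": 0, "rz": 0},
    {"dx": 0, "dy": 0, "dz": 1, "rx": 0, "ry": 0, "rz": 0}
  ]
}}

```text
t: 20.0
position: [0.5891, -0.3514, 0.0965]
orientation: [1.0, 0.002, -0.0, -0.001]
wrist_force: [1.1, 0.2, 0.4]
gripper_width: -0.001
grasp_force: 0.0
```

Request:
{"api": "carry_out", "payload": {
  "moves": [
    {"dx": 0, "dy": 0, "dz": 0.5, "rx": 0, "ry": 0, "rz": 0},
    {"dx": 0, "dy": 0, "dz": 0.4, "rx": 0, "ry": 0, "rz": 0},
    {"dx": 0, "dy": 0, "dz": 0.2, "rx": 0, "ry": 0, "rz": 0},
    {"dx": 0, "dy": 0, "dz": 0, "rx": 0, "ry": 0, "rz": 0}
  ]
}}

```text
t: 20.4
position: [0.5891, -0.3516, 0.0755]
orientation: [1.0, 0.002, 0.0, -0.001]
wrist_force: [0.7, 0.8, 0.8]
gripper_width: 0.001
grasp_force: 0.0
```

```bash
python3 - <<'E'
from meas import *
s=sense();print(s['position'],s['wrist_force'].round(1),s['gripper_width'])
E
```

```text
[ 0.58911656 -0.35163589  0.07546233] [0.7 0.8 0.8] 0.0009586055195970322
```

Request:
{"api": "carry_out", "payload": {
  "moves": [
    {"dx": 0, "dy": 0, "dz": 0.15, "rx": 0, "ry": 0, "rz": 0},
    {"dx": 0, "dy": 0, "dz": 0.15, "rx": 0, "ry": 0, "rz": 0},
    {"dx": 0, "dy": 0, "dz": 0, "rx": 0, "ry": 0, "rz": 0}
  ]
}}

```text
t: 20.7
position: [0.589, -0.3516, 0.0692]
orientation: [1.0, 0.002, -0.0, -0.001]
wrist_force: [-0.4, 0.2, -0.3]
gripper_width: -0.0
grasp_force: 0.0
```

Request:
{"api": "carry_out", "payload": {
  "moves": [
    {"dx": 0, "dy": -0.5, "dz": 0, "rx": 0, "ry": 0, "rz": 0},
    {"dx": 0, "dy": -0.5, "dz": 0, "rx": 0, "ry": 0, "rz": 0},
    {"dx": 0, "dy": -0.5, "dz": 0, "rx": 0, "ry": 0, "rz": 0},
    {"dx": 0, "dy": -0.5, "dz": 0, "rx": 0, "ry": 0, "rz": 0}
  ]
}}

```text
t: 21.1
position: [0.589, -0.3107, 0.0696]
orientation: [1.0, 0.002, 0.0, -0.0]
wrist_force: [0.5, -1.5, -1.2]
gripper_width: -0.002
grasp_force: 0.7
```

Request:
{"api": "carry_out", "payload": {
  "moves": [
    {"dx": 0, "dy": -0.5, "dz": 0, "rx": 0, "ry": 0, "rz": 0},
    {"dx": 0, "dy": -0.5, "dz": 0, "rx": 0, "ry": 0, "rz": 0},
    {"dx": 0, "dy": -0.5, "dz": 0, "rx": 0, "ry": 0, "rz": 0},
    {"dx": 0, "dy": -0.5, "dz": 0, "rx": 0, "ry": 0, "rz": 0}
  ]
}}

```text
t: 21.5
position: [0.5889, -0.2708, 0.0696]
orientation: [1.0, 0.002, 0.0, -0.001]
wrist_force: [1.2, -1.7, -0.4]
gripper_width: -0.003
grasp_force: 0.8
```

Request:
{"api": "carry_out", "payload": {
  "moves": [
    {"dx": 0, "dy": -0.3, "dz": 0, "rx": 0, "ry": 0, "rz": 0},
    {"dx": 0, "dy": -0.2, "dz": 0, "rx": 0, "ry": 0, "rz": 0},
    {"dx": 0, "dy": 0, "dz": 0, "rx": 0, "ry": 0, "rz": 0}
  ]
}}

```text
t: 21.8
position: [0.5887, -0.261, 0.0695]
orientation: [1.0, 0.002, -0.0, -0.001]
wrist_force: [0.1, -0.9, 0.1]
gripper_width: -0.002
grasp_force: 0.0
```

```bash
cat >> meas.py <<'E'
def catch(b,Q):
    # white plate / rails blob in side image
    g=b.min(2); m=(g>215).astype(np.uint8)*255; mm=np.zeros_like(m); mm[125:190,205:285]=m[125:190,205:285]
    return mm
E
python3 - <<'E'
from meas import *
s=sense();print(s['position'],s['wrist_force'].round(1))
b,Q=shot('side','d12.png');a=cv2.imread('pics/d11.png')[:,:,::-1]
# dark slot extents along line of rails centre (z=.08): sample side intensities
for n,i in(('before',a),('now',b)):
    print(n,[int(i[tuple(np.round(proj(Q,(.579,y,.082))[::-1]).astype(int))].max()) for y in np.arange(-.36,-.13,.01)])
E
```

```text
[ 0.5887453  -0.26099802  0.06949135] [ 0.1 -0.9  0.1]
before [226, 94, 142, 169, 98, 109, 161, 249, 196, 82, 28, 38, 39, 39, 40, 39, 39, 39, 40, 38, 39, 86, 228]
now [227, 96, 38, 39, 94, 202, 200, 123, 181, 126, 106, 100, 124, 162, 153, 29, 20, 22, 23, 21, 25, 87, 228]
```

Request:
{"api": "carry_out", "payload": {
  "moves": [
    {"dx": 0, "dy": -0.25, "dz": 0, "rx": 0, "ry": 0, "rz": 0},
    {"dx": 0, "dy": -0.2, "dz": 0, "rx": 0, "ry": 0, "rz": 0},
    {"dx": 0, "dy": 0, "dz": 0, "rx": 0, "ry": 0, "rz": 0}
  ]
}}

```text
t: 22.15
position: [0.5886, -0.2551, 0.0697]
orientation: [1.0, 0.001, -0.0, 0.002]
wrist_force: [-0.5, -11.9, -2.6]
gripper_width: -0.001
grasp_force: 5.1
```

Request:
{"api": "carry_out", "payload": {
  "moves": [
    {"dx": 0, "dy": -0.15, "dz": 0, "rx": 0, "ry": 0, "rz": 0},
    {"dx": 0, "dy": 0, "dz": 0, "rx": 0, "ry": 0, "rz": 0}
  ]
}}

```text
t: 22.35
position: [0.5887, -0.2546, 0.0701]
orientation: [1.0, -0.0, 0.0, 0.004]
wrist_force: [-0.2, -21.6, -5.1]
gripper_width: -0.003
grasp_force: 9.2
```

Catch hit its stop (fully open). Now back over the button and press.

Request:
{"api": "carry_out", "payload": {
  "moves": [
    {"dx": 0, "dy": 0.9, "dz": 0, "rx": 0, "ry": 0, "rz": 0},
    {"dx": 0, "dy": 1, "dz": 0, "rx": 0, "ry": 0, "rz": 0},
    {"dx": 0, "dy": 1, "dz": 0, "rx": 0, "ry": 0, "rz": 0},
    {"dx": 0, "dy": 0, "dz": 0, "rx": 0, "ry": 0, "rz": 0}
  ]
}}

```text
t: 22.75
position: [0.5885, -0.3098, 0.0691]
orientation: [1.0, 0.0, 0.0, -0.001]
wrist_force: [-0.4, 0.4, 0.1]
gripper_width: -0.001
grasp_force: 0.0
```

Request:
{"api": "carry_out", "payload": {
  "moves": [
    {"dx": 0, "dy": 0, "dz": 0.2, "rx": 0, "ry": 0, "rz": 0},
    {"dx": 0, "dy": 0, "dz": 0.2, "rx": 0, "ry": 0, "rz": 0},
    {"dx": 0, "dy": 0, "dz": 0, "rx": 0, "ry": 0, "rz": 0}
  ]
}}

```text
t: 23.05
position: [0.5885, -0.3063, 0.0603]
orientation: [1.0, 0.002, -0.001, -0.001]
wrist_force: [-0.2, 1.2, -0.3]
gripper_width: -0.004
grasp_force: 0.0
```

Request:
{"api": "carry_out", "payload": {
  "moves": [
    {"dx": 0, "dy": 0, "dz": 0.2, "rx": 0, "ry": 0, "rz": 0},
    {"dx": 0, "dy": 0, "dz": 0, "rx": 0, "ry": 0, "rz": 0}
  ]
}}

```text
t: 23.25
position: [0.5887, -0.307, 0.0568]
orientation: [1.0, 0.002, -0.0, -0.001]
wrist_force: [-0.3, -0.7, -0.6]
gripper_width: -0.002
grasp_force: 0.0
```

Request:
{"api": "carry_out", "payload": {
  "moves": [
    {"dx": 0, "dy": 0, "dz": 0.2, "rx": 0, "ry": 0, "rz": 0},
    {"dx": 0, "dy": 0, "dz": 0, "rx": 0, "ry": 0, "rz": 0}
  ]
}}

```text
t: 23.45
position: [0.589, -0.3076, 0.0532]
orientation: [1.0, 0.002, 0.0, -0.001]
wrist_force: [0.2, 0.1, 0.7]
gripper_width: 0.001
grasp_force: 0.0
```

Request:
{"api": "carry_out", "payload": {
  "moves": [
    {"dx": 0, "dy": 0, "dz": 0.2, "rx": 0, "ry": 0, "rz": 0},
    {"dx": 0, "dy": 0, "dz": 0, "rx": 0, "ry": 0, "rz": 0}
  ]
}}

```text
t: 23.65
position: [0.589, -0.3077, 0.0491]
orientation: [1.0, 0.002, 0.0, -0.001]
wrist_force: [0.6, 0.2, 3.8]
gripper_width: 0.001
grasp_force: 1.5
```

Request:
{"api": "carry_out", "payload": {
  "moves": [
    {"dx": 0, "dy": 0, "dz": 0.15, "rx": 0, "ry": 0, "rz": 0},
    {"dx": 0, "dy": 0, "dz": 0, "rx": 0, "ry": 0, "rz": 0}
  ]
}}

```text
t: 23.85
position: [0.5892, -0.3078, 0.0489]
orientation: [1.0, 0.002, 0.001, -0.0]
wrist_force: [-4.4, 3.6, 17.6]
gripper_width: -0.004
grasp_force: 8.7
```

Request:
{"api": "carry_out", "payload": {
  "moves": [
    {"dx": 0, "dy": 0, "dz": 0.15, "rx": 0, "ry": 0, "rz": 0},
    {"dx": 0, "dy": 0, "dz": 0, "rx": 0, "ry": 0, "rz": 0}
  ]
}}

```text
t: 24.05
position: [0.5893, -0.3079, 0.0488]
orientation: [1.0, 0.002, 0.001, 0.0]
wrist_force: [-14.4, 9.2, 37.3]
gripper_width: 0.002
grasp_force: 18.5
```

Request:
{"api": "carry_out", "payload": {
  "moves": [
    {"dx": 0, "dy": 0, "dz": 0.15, "rx": 0, "ry": 0, "rz": 0},
    {"dx": 0, "dy": 0, "dz": 0, "rx": 0, "ry": 0, "rz": 0}
  ]
}}

```text
t: 24.25
position: [0.5894, -0.308, 0.0487]
orientation: [1.0, 0.002, 0.001, 0.001]
wrist_force: [-23.4, 15.3, 56.6]
gripper_width: -0.0
grasp_force: 28.3
```

Button bottomed out (stiff at z=0.049). Retract and check the drawer.

Request:
{"api": "carry_out", "payload": {
  "moves": [
    {"dx": 0, "dy": 0, "dz": -1, "rx": 0, "ry": 0, "rz": 0},
    {"dx": 0, "dy": 0, "dz": -1, "rx": 0, "ry": 0, "rz": 0},
    {"dx": 0, "dy": 0, "dz": -1, "rx": 0, "ry": 0, "rz": 0},
    {"dx": 0, "dy": 0, "dz": -1, "rx": 0, "ry": 0, "rz": 0},
    {"dx": 0, "dy": 0, "dz": -1, "rx": 0, "ry": 0, "rz": 0}
  ],
  "grip": 0.5
}}

```text
t: 24.75
position: [0.5886, -0.3077, 0.1409]
orientation: [1.0, 0.001, -0.0, -0.001]
wrist_force: [-0.0, -0.2, 0.1]
gripper_width: 0.75
grasp_force: 0.0
```

Request:
{"api": "carry_out", "payload": {
  "moves": [
    {"dx": -1, "dy": -1, "dz": -0.2, "rx": 0, "ry": 0, "rz": 0},
    {"dx": -1, "dy": -1, "dz": -0.2, "rx": 0, "ry": 0, "rz": 0},
    {"dx": -1, "dy": -1, "dz": -0.2, "rx": 0, "ry": 0, "rz": 0},
    {"dx": -1, "dy": -1, "dz": -0.2, "rx": 0, "ry": 0, "rz": 0},
    {"dx": -1, "dy": -1, "dz": -0.2, "rx": 0, "ry": 0, "rz": 0}
  ]
}}

```text
t: 25.25
position: [0.4876, -0.2072, 0.1603]
orientation: [1.0, 0.001, -0.0, -0.001]
wrist_force: [-0.5, -0.2, 0.4]
gripper_width: 0.752
grasp_force: 0.0
```

Request:
{"api": "carry_out", "payload": {
  "moves": [
    {"dx": -0.5, "dy": -1, "dz": -0.2, "rx": 0, "ry": 0, "rz": 0},
    {"dx": -0.5, "dy": -1, "dz": -0.2, "rx": 0, "ry": 0, "rz": 0},
    {"dx": 0, "dy": -1, "dz": -0.2, "rx": 0, "ry": 0, "rz": 0},
    {"dx": 0, "dy": -1, "dz": 0, "rx": 0, "ry": 0, "rz": 0},
    {"dx": 0, "dy": -1, "dz": 0, "rx": 0, "ry": 0, "rz": 0}
  ]
}}

```text
t: 25.75
position: [0.4681, -0.1075, 0.1727]
orientation: [1.0, 0.001, 0.0, -0.001]
wrist_force: [-0.3, -0.1, 0.3]
gripper_width: 0.747
grasp_force: 0.0
```

Request:
{"api": "carry_out", "payload": {
  "moves": [
    {"dx": 0, "dy": -1, "dz": 0, "rx": 0, "ry": 0, "rz": 0},
    {"dx": 0, "dy": -1, "dz": 0, "rx": 0, "ry": 0, "rz": 0},
    {"dx": 0, "dy": -1, "dz": 0, "rx": 0, "ry": 0, "rz": 0},
    {"dx": 0, "dy": -1, "dz": 0, "rx": 0, "ry": 0, "rz": 0},
    {"dx": 0, "dy": 0, "dz": 0, "rx": 0, "ry": 0, "rz": 0}
  ]
}}

```text
t: 26.25
position: [0.4678, -0.0264, 0.1728]
orientation: [1.0, 0.003, -0.0, -0.001]
wrist_force: [0.2, -0.3, 0.2]
gripper_width: 0.748
grasp_force: 0.0
```

```bash
python3 - <<'E'
from meas import *
s=sense();print(s['t'],s['position'],s['wrist_force'].round(1))
P=camera_params('wrist');np.save('w13.npy',P['extrinsics']);a,_=shot('wrist','w13.png');b,Q=shot('side','d13.png')
cv2.imwrite('pics/c13.png',np.hstack([a,cv2.copyMakeBorder(cv2.resize(b[110:330,150:330],(288,352),interpolation=2),0,32,0,0,0)])[:,:,::-1])
E
```

```text
26.25 [ 0.46776363 -0.02643566  0.17275853] [ 0.2 -0.3  0.2]
```

View pics/c13.png

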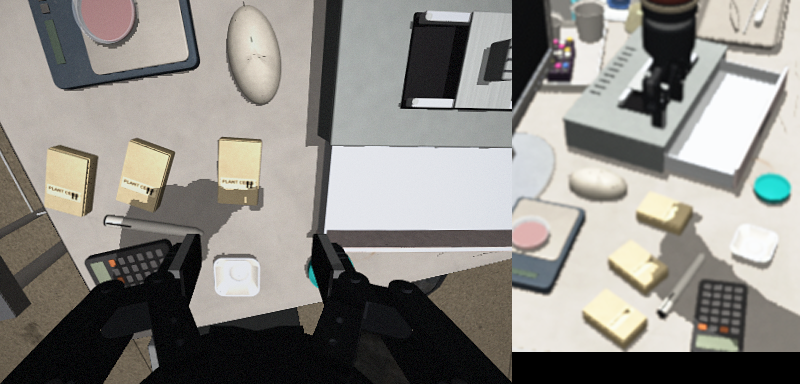

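Drawer is out (side view, white tray) and the catch plate is aside. Boxes are at wrist px (240,170), (146,174) and (71,180), with the marker at (105–200, 220–232). Measure the boxes.

```bash
cat >> meas.py <<'E'
def wboxes(im,P,roi=(15,95,290,235),z=.020,show=True):
    h=cv2.cvtColor(im,cv2.COLOR_RGB2HSV); m=cv2.inRange(h,(16,48,60),(32,200,255))
    k=np.zeros_like(m);x0,y0,x1,y1=roi;k[y0:y1,x0:x1]=m[y0:y1,x0:x1]
    k=cv2.morphologyEx(k,cv2.MORPH_CLOSE,np.ones((5,5)));k=cv2.morphologyEx(k,cv2.MORPH_OPEN,np.ones((5,5)))
    out=[]
    for c in cv2.findContours(k,0,2)[0]:
        if cv2.contourArea(c)<500: continue
        p=np.array([onz(P,q[0],z) for q in c],np.float32)*1000
        (x,y),(w,hh),a=cv2.minAreaRect(p)
        if w<hh: w,hh=hh,w;a+=90
        a=(a+90)%180-90
        out.append((x/1000,y/1000,a,w,hh))
        if show:print(cv2.boundingRect(c),'xy %.4f %.4f yaw %.1f size %.0f %.0f'%out[-1])
    return out
E
python3 - <<'E'
from meas import *
P=camera_params('wrist');P['extrinsics']=np.load('w13.npy');im=cv2.imread('pics/w13.png')[:,:,::-1]
h=cv2.cvtColor(im,cv2.COLOR_RGB2HSV)
print(h[160,235],h[160,140],h[165,65],h[200,240],h[140,200])
wboxes(im,P); plan(.44,.0,.1)
b=cv2.imread('pics/d13.png')[:,:,::-1];Q=camera_params('side')
h=cv2.cvtColor(b,cv2.COLOR_RGB2HSV)
E
```

```text
[ 23  57 228] [ 24  63 226] [ 24  59 226] [ 19  75 126] [ 12  13 192]
(15, 146, 82, 73) xy 0.4400 0.2342 yaw -16.2 size 119 102
(117, 139, 57, 73) xy 0.4568 0.1141 yaw -20.6 size 88 56
(218, 137, 44, 68) xy 0.4627 -0.0044 yaw -2.2 size 85 52
t 26.4 pos [ 0.468  -0.0282  0.1727] yaw 0.2 d [-1.39 -1.41  3.64] n 3.6
```

Box 1: (0.463, −0.004), yaw −2°. Grasp it.

Request:
{"api": "carry_out", "payload": {
  "moves": [
    {"dx": -0.1, "dy": -0.6, "dz": 1, "rx": 0, "ry": 0, "rz": 0.2},
    {"dx": 0, "dy": -0.6, "dz": 1, "rx": 0, "ry": 0, "rz": 0.2},
    {"dx": 0, "dy": 0, "dz": 1, "rx": 0, "ry": 0, "rz": 0},
    {"dx": 0, "dy": 0, "dz": 1, "rx": 0, "ry": 0, "rz": 0},
    {"dx": 0, "dy": 0, "dz": 1, "rx": 0, "ry": 0, "rz": 0}
  ],
  "grip": 0.9
}}

```text
t: 26.85
position: [0.4662, -0.0049, 0.072]
orientation: [1.0, -0.02, -0.0, -0.001]
wrist_force: [0.1, -0.6, 0.8]
gripper_width: 0.952
grasp_force: 0.0
```

Request:
{"api": "carry_out", "payload": {
  "moves": [
    {"dx": 0, "dy": 0, "dz": 1, "rx": 0, "ry": 0, "rz": 0},
    {"dx": 0, "dy": 0, "dz": 0.5, "rx": 0, "ry": 0, "rz": 0},
    {"dx": 0, "dy": 0, "dz": 0, "rx": 0, "ry": 0, "rz": 0}
  ]
}}

```text
t: 27.15
position: [0.4652, -0.0043, 0.0415]
orientation: [1.0, -0.02, -0.001, -0.001]
wrist_force: [-0.8, -0.5, -0.2]
gripper_width: 0.946
grasp_force: 0.0
```

```bash
python3 - <<'E'
from meas import *
P=camera_params('wrist');im,_=shot('wrist'); s=sense();print(s['position'],s['wrist_force'].round(1),proj(P,s['position']))
wboxes(im,P,(150,100,360,300))
E
```

```text
[ 0.46588348 -0.00437274  0.04273762] [-0.8 -0.6  0.6] [256.82412934 223.11287733]
(222, 157, 70, 106) xy 0.4632 -0.0036 yaw -3.6 size 87 52
```

Request:
{"api": "carry_out", "payload": {
  "moves": [
    {"dx": -0.1, "dy": 0, "dz": 1, "rx": 0, "ry": 0, "rz": 0},
    {"dx": 0, "dy": 0, "dz": 1, "rx": 0, "ry": 0, "rz": 0},
    {"dx": 0, "dy": 0, "dz": 0.7, "rx": 0, "ry": 0, "rz": 0},
    {"dx": 0, "dy": 0, "dz": 0.5, "rx": 0, "ry": 0, "rz": 0},
    {"dx": 0, "dy": 0, "dz": 0, "rx": 0, "ry": 0, "rz": 0}
  ]
}}

```text
t: 27.7
position: [0.4636, -0.0037, -0.0219]
orientation: [1.0, -0.019, -0.001, -0.001]
wrist_force: [-0.6, -0.4, 0.3]
gripper_width: 0.946
grasp_force: 0.0
```

Request:
{"api": "carry_out", "payload": {
  "moves": [
    {"dx": 0, "dy": 0, "dz": 0, "rx": 0, "ry": 0, "rz": 0},
    {"dx": 0, "dy": 0, "dz": 0, "rx": 0, "ry": 0, "rz": 0},
    {"dx": 0, "dy": 0, "dz": 0, "rx": 0, "ry": 0, "rz": 0},
    {"dx": 0, "dy": 0, "dz": 0, "rx": 0, "ry": 0, "rz": 0}
  ],
  "grip": -0.1,
  "force": 50
}}

```text
t: 28.1
position: [0.4652, -0.0041, -0.0199]
orientation: [1.0, -0.019, 0.001, -0.0]
wrist_force: [-0.8, -0.1, 6.7]
gripper_width: 0.593
grasp_force: 52.7
```

Request:
{"api": "carry_out", "payload": {
  "moves": [
    {"dx": 0, "dy": 0, "dz": -0.4, "rx": 0, "ry": 0, "rz": 0},
    {"dx": 0, "dy": 0, "dz": -1, "rx": 0, "ry": 0, "rz": 0},
    {"dx": 0, "dy": 0, "dz": -1, "rx": 0, "ry": 0, "rz": 0},
    {"dx": 0, "dy": 0, "dz": -1, "rx": 0, "ry": 0, "rz": 0},
    {"dx": 0, "dy": 0, "dz": -1, "rx": 0, "ry": 0, "rz": 0}
  ]
}}

```text
t: 28.6
position: [0.4641, -0.0039, 0.0682]
orientation: [1.0, -0.019, 0.0, -0.001]
wrist_force: [1.1, 0.4, -0.7]
gripper_width: 0.594
grasp_force: 52.2
```

Box 1 is held (width 0.594). Carry to the far end of the drawer.

Request:
{"api": "carry_out", "payload": {
  "moves": [
    {"dx": -0.3, "dy": 1, "dz": 0, "rx": 0, "ry": 0, "rz": -0.2},
    {"dx": -0.3, "dy": 1, "dz": 0, "rx": 0, "ry": 0, "rz": -0.2},
    {"dx": -0.3, "dy": 1, "dz": 0, "rx": 0, "ry": 0, "rz": 0},
    {"dx": -0.3, "dy": 1, "dz": 0, "rx": 0, "ry": 0, "rz": 0},
    {"dx": -0.05, "dy": 1, "dz": 0, "rx": 0, "ry": 0, "rz": 0}
  ]
}}

```text
t: 29.1
position: [0.4377, -0.1043, 0.0673]
orientation: [1.0, 0.002, 0.0, -0.001]
wrist_force: [-0.3, 0.4, -1.3]
gripper_width: 0.591
grasp_force: 52.3
```

Request:
{"api": "carry_out", "payload": {
  "moves": [
    {"dx": 0, "dy": 1, "dz": 0, "rx": 0, "ry": 0, "rz": 0},
    {"dx": 0, "dy": 1, "dz": 0, "rx": 0, "ry": 0, "rz": 0},
    {"dx": 0, "dy": 1, "dz": 0, "rx": 0, "ry": 0, "rz": 0},
    {"dx": 0, "dy": 1, "dz": 0, "rx": 0, "ry": 0, "rz": 0},
    {"dx": 0, "dy": 1, "dz": 0, "rx": 0, "ry": 0, "rz": 0}
  ]
}}

```text
t: 29.6
position: [0.4385, -0.2044, 0.0671]
orientation: [1.0, 0.002, 0.0, -0.001]
wrist_force: [-0.2, -0.5, -1.4]
gripper_width: 0.599
grasp_force: 52.3
```

Request:
{"api": "carry_out", "payload": {
  "moves": [
    {"dx": 0, "dy": 1, "dz": 0, "rx": 0, "ry": 0, "rz": 0},
    {"dx": 0, "dy": 1, "dz": 0, "rx": 0, "ry": 0, "rz": 0},
    {"dx": 0, "dy": 1, "dz": 0, "rx": 0, "ry": 0, "rz": 0},
    {"dx": 0, "dy": 1, "dz": 0, "rx": 0, "ry": 0, "rz": 0},
    {"dx": 0, "dy": 1, "dz": 0, "rx": 0, "ry": 0, "rz": 0}
  ]
}}

```text
t: 30.1
position: [0.4388, -0.3044, 0.0669]
orientation: [1.0, 0.002, 0.0, -0.001]
wrist_force: [0.9, -0.0, -0.1]
gripper_width: 0.589
grasp_force: 52.3
```

Request:
{"api": "carry_out", "payload": {
  "moves": [
    {"dx": 0, "dy": 1, "dz": 0, "rx": 0, "ry": 0, "rz": 0},
    {"dx": 0, "dy": 1, "dz": 0, "rx": 0, "ry": 0, "rz": 0},
    {"dx": 0, "dy": 1, "dz": 0, "rx": 0, "ry": 0, "rz": 0},
    {"dx": 0, "dy": 0.4, "dz": 0, "rx": 0, "ry": 0, "rz": 0},
    {"dx": 0, "dy": 0, "dz": 0, "rx": 0, "ry": 0, "rz": 0}
  ]
}}

```text
t: 30.6
position: [0.4389, -0.3722, 0.0664]
orientation: [1.0, 0.001, -0.0, -0.001]
wrist_force: [0.5, 0.3, -1.3]
gripper_width: 0.594
grasp_force: 52.3
```

```bash
python3 - <<'E'
from meas import *
s=sense();print(s['gripper_width'],s['grasp_force'])
P=camera_params('wrist');np.save('w14.npy',P['extrinsics']);im,_=shot('wrist','w14.png'); plan(.44,-.3735,-.009,.15)
g=cv2.cvtColor(im,cv2.COLOR_RGB2GRAY)
# project drawer inner corners: floor (z .009-.005), wall tops
for n,p in(('front inner +y',(.378,-.1165,.033)),('front inner -y',(.378,-.4305,.033)),('hous -y',(.503,-.4305,.06)),('floor -y rear',(.503,-.4305,.004))): print(n,proj(P,p).round(0))
E
```

```text
0.5943434233825555 52.28460073471069
t 30.6 pos [ 0.4389 -0.3713  0.0663] yaw 0.2 d [0.05 0.12 3.77] n 3.8 rz 0.00
front inner +y [-22. 265.]
front inner -y [323. 269.]
hous -y [349. 128.]
floor -y rear [327. 121.]
```

View pics/w14.png

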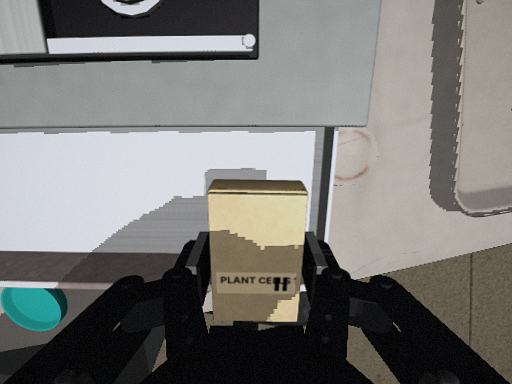

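Last view: the housing edge (row 127) and side wall (col 330) are where predicted, and the box clears them. Lower and release.

Request:
{"api": "carry_out", "payload": {
  "moves": [
    {"dx": 0, "dy": 0, "dz": 1, "rx": 0, "ry": 0, "rz": 0},
    {"dx": 0, "dy": 0, "dz": 1, "rx": 0, "ry": 0, "rz": 0},
    {"dx": 0, "dy": 0, "dz": 1, "rx": 0, "ry": 0, "rz": 0},
    {"dx": 0, "dy": 0, "dz": 0.5, "rx": 0, "ry": 0, "rz": 0},
    {"dx": 0, "dy": 0, "dz": 0.1, "rx": 0, "ry": 0, "rz": 0}
  ]
}}

```text
t: 31.15
position: [0.4386, -0.3699, -0.0068]
orientation: [1.0, 0.002, -0.001, -0.002]
wrist_force: [-0.5, -0.7, -1.5]
gripper_width: 0.592
grasp_force: 52.3
```

Request:
{"api": "carry_out", "payload": {
  "moves": [
    {"dx": 0, "dy": 0, "dz": 0.15, "rx": 0, "ry": 0, "rz": 0},
    {"dx": 0, "dy": 0, "dz": 0, "rx": 0, "ry": 0, "rz": 0}
  ]
}}

```text
t: 31.35
position: [0.4394, -0.3717, -0.008]
orientation: [1.0, 0.002, 0.0, -0.0]
wrist_force: [-0.2, -0.1, -1.0]
gripper_width: 0.594
grasp_force: 52.3
```

Request:
{"api": "carry_out", "payload": {
  "moves": [
    {"dx": 0, "dy": 0, "dz": 0.1, "rx": 0, "ry": 0, "rz": 0},
    {"dx": 0, "dy": 0, "dz": 0, "rx": 0, "ry": 0, "rz": 0}
  ]
}}

```text
t: 31.55
position: [0.4393, -0.3717, -0.0103]
orientation: [1.0, 0.002, 0.0, -0.001]
wrist_force: [-0.5, -0.8, -1.1]
gripper_width: 0.595
grasp_force: 52.3
```

Request:
{"api": "carry_out", "payload": {
  "moves": [
    {"dx": 0, "dy": 0, "dz": 0, "rx": 0, "ry": 0, "rz": 0},
    {"dx": 0, "dy": 0, "dz": 0, "rx": 0, "ry": 0, "rz": 0},
    {"dx": 0, "dy": 0, "dz": 0, "rx": 0, "ry": 0, "rz": 0}
  ],
  "grip": 0.5
}}

```text
t: 31.85
position: [0.4392, -0.3717, -0.0104]
orientation: [1.0, 0.002, 0.0, -0.001]
wrist_force: [-0.4, -0.5, 0.8]
gripper_width: 0.75
grasp_force: 0.0
```

Request:
{"api": "carry_out", "payload": {
  "moves": [
    {"dx": 0, "dy": 0, "dz": -0.5, "rx": 0, "ry": 0, "rz": 0},
    {"dx": 0, "dy": 0, "dz": -1, "rx": 0, "ry": 0, "rz": 0},
    {"dx": 0, "dy": 0, "dz": -1, "rx": 0, "ry": 0, "rz": 0},
    {"dx": 0, "dy": 0, "dz": -1, "rx": 0, "ry": 0, "rz": 0},
    {"dx": 0, "dy": 0, "dz": -1, "rx": 0, "ry": 0, "rz": 0}
  ]
}}

```text
t: 32.35
position: [0.4392, -0.3718, 0.0811]
orientation: [1.0, 0.002, 0.0, -0.0]
wrist_force: [-0.3, 0.3, -0.1]
gripper_width: 0.75
grasp_force: 0.0
```

```bash
python3 - <<'E'
from meas import *
P=camera_params('wrist');im,_=shot('wrist'); s=sense();print(s['position'],s['gripper_width'])
print(wboxes(im,P,(180,120,340,330),.029))
b,Q=shot('side','d15.png')
E
```

```text
[ 0.44031939 -0.37322701  0.08477653] 0.747257601853241
(191, 306, 42, 24) xy 0.3052 -0.3257 yaw -89.2 size 42 31
(226, 151, 62, 92) xy 0.4370 -0.3711 yaw -0.4 size 85 51
[(0.3051858825683594, -0.3256620178222656, -89.19369947910309, 42.244956970214844, 30.59078598022461), (0.4369935302734375, -0.37109228515625, -0.3844757080078125, 85.08456420898438, 51.26853942871094)]
```

Box 1 lies flat at (0.437, −0.371). Now go over box 2.

Request:
{"api": "carry_out", "payload": {
  "moves": [
    {"dx": 0, "dy": -1, "dz": -0.6, "rx": 0, "ry": 0, "rz": 0},
    {"dx": 0, "dy": -1, "dz": -0.6, "rx": 0, "ry": 0, "rz": 0},
    {"dx": 0, "dy": -1, "dz": -0.6, "rx": 0, "ry": 0, "rz": 0},
    {"dx": 0, "dy": -1, "dz": -0.6, "rx": 0, "ry": 0, "rz": 0},
    {"dx": 0, "dy": -1, "dz": -0.6, "rx": 0, "ry": 0, "rz": 0}
  ]
}}

```text
t: 32.95
position: [0.4385, -0.2708, 0.1394]
orientation: [1.0, 0.002, -0.0, -0.001]
wrist_force: [-0.7, -0.2, -0.2]
gripper_width: 0.755
grasp_force: 0.0
```

Request:
{"api": "carry_out", "payload": {
  "moves": [
    {"dx": 0.2, "dy": -1, "dz": 0, "rx": 0, "ry": 0, "rz": 0},
    {"dx": 0.2, "dy": -1, "dz": 0, "rx": 0, "ry": 0, "rz": 0},
    {"dx": 0.2, "dy": -1, "dz": 0, "rx": 0, "ry": 0, "rz": 0},
    {"dx": 0.2, "dy": -1, "dz": 0, "rx": 0, "ry": 0, "rz": 0},
    {"dx": 0, "dy": -1, "dz": 0, "rx": 0, "ry": 0, "rz": 0}
  ]
}}

```text
t: 33.45
position: [0.4545, -0.1708, 0.1392]
orientation: [1.0, 0.002, -0.0, -0.001]
wrist_force: [0.6, 0.2, -0.0]
gripper_width: 0.751
grasp_force: 0.0
```

Request:
{"api": "carry_out", "payload": {
  "moves": [
    {"dx": 0, "dy": -1, "dz": 0, "rx": 0, "ry": 0, "rz": 0},
    {"dx": 0, "dy": -1, "dz": 0, "rx": 0, "ry": 0, "rz": 0},
    {"dx": 0, "dy": -1, "dz": 0, "rx": 0, "ry": 0, "rz": 0},
    {"dx": 0, "dy": -1, "dz": 0, "rx": 0, "ry": 0, "rz": 0},
    {"dx": 0, "dy": -1, "dz": 0, "rx": 0, "ry": 0, "rz": 0}
  ]
}}

```text
t: 33.95
position: [0.4539, -0.0708, 0.1394]
orientation: [1.0, 0.002, -0.0, -0.001]
wrist_force: [-0.2, 0.5, -0.0]
gripper_width: 0.75
grasp_force: 0.0
```

Request:
{"api": "carry_out", "payload": {
  "moves": [
    {"dx": 0, "dy": -1, "dz": 0, "rx": 0, "ry": 0, "rz": 0},
    {"dx": 0, "dy": -1, "dz": 0, "rx": 0, "ry": 0, "rz": 0},
    {"dx": 0, "dy": -1, "dz": 0, "rx": 0, "ry": 0, "rz": 0},
    {"dx": 0, "dy": -1, "dz": 0, "rx": 0, "ry": 0, "rz": 0},
    {"dx": 0, "dy": -1, "dz": 0, "rx": 0, "ry": 0, "rz": 0}
  ]
}}

```text
t: 34.45
position: [0.4536, 0.0292, 0.1395]
orientation: [1.0, 0.002, -0.0, -0.001]
wrist_force: [0.7, 0.1, -1.0]
gripper_width: 0.749
grasp_force: 0.0
```

Request:
{"api": "carry_out", "payload": {
  "moves": [
    {"dx": 0, "dy": -1, "dz": 0, "rx": 0, "ry": 0, "rz": 0},
    {"dx": 0, "dy": -1, "dz": 0, "rx": 0, "ry": 0, "rz": 0},
    {"dx": 0, "dy": -1, "dz": 0, "rx": 0, "ry": 0, "rz": 0},
    {"dx": 0, "dy": 0, "dz": 0, "rx": 0, "ry": 0, "rz": 0}
  ]
}}

```text
t: 34.85
position: [0.4532, 0.09, 0.1396]
orientation: [1.0, 0.003, -0.0, -0.001]
wrist_force: [-0.3, -0.3, -0.8]
gripper_width: 0.756
grasp_force: 0.0
```

```bash
python3 - <<'E'
from meas import *
P=camera_params('wrist');im,_=shot('wrist','w15.png'); s=sense();print(s['position'],s['gripper_width'])
wboxes(im,P,(60,110,400,250))
E
```

```text
[0.45331574 0.08898283 0.13961307] 0.7479593729464322
(60, 196, 60, 54) xy 0.3821 0.2947 yaw -59.4 size 96 57
(118, 138, 61, 80) xy 0.4485 0.2135 yaw -16.7 size 88 56
(201, 130, 66, 82) xy 0.4563 0.1164 yaw -20.4 size 85 52
(60, 113, 40, 96) xy 0.4620 0.2876 yaw -12.8 size 112 45
```

Request:
{"api": "carry_out", "payload": {
  "moves": [
    {"dx": 0.2, "dy": -0.7, "dz": 0, "rx": 0, "ry": 0, "rz": 0},
    {"dx": 0, "dy": -0.67, "dz": 0, "rx": 0, "ry": 0, "rz": 0},
    {"dx": 0, "dy": 0, "dz": 1, "rx": 0, "ry": 0, "rz": 1},
    {"dx": 0, "dy": 0, "dz": 1, "rx": 0, "ry": 0, "rz": 1},
    {"dx": 0, "dy": 0, "dz": 1, "rx": 0, "ry": 0, "rz": 1}
  ],
  "grip": 0.75
}}

```text
t: 35.4
position: [0.4464, 0.0489, 0.0794]
orientation: [0.993, -0.113, 0.0, -0.029]
wrist_force: [0.9, -0.7, 0.1]
gripper_width: 0.872
grasp_force: 0.0
```

Request:
{"api": "carry_out", "payload": {
  "moves": [
    {"dx": 0, "dy": 0, "dz": 1, "rx": 0, "ry": 0, "rz": 0.45},
    {"dx": 0, "dy": 0, "dz": 0.8, "rx": 0, "ry": 0, "rz": 0},
    {"dx": 0, "dy": 0, "dz": 0, "rx": 0, "ry": 0, "rz": 0}
  ]
}}

```text
t: 35.7
position: [0.4418, 0.0395, 0.0421]
orientation: [0.991, -0.129, -0.002, -0.034]
wrist_force: [0.3, -0.6, 0.5]
gripper_width: 0.879
grasp_force: 0.0
```

```bash
python3 - <<'E'
from meas import *
P=camera_params('wrist');im,_=shot('wrist'); 
r=[b for b in wboxes(im,P,(150,100,360,300)) if b[3]<95]
b=min(r,key=lambda b:abs(b[3]-83)); plan(b[0],b[1],-.018,b[2])
E
```

```text
(150, 158, 50, 100) xy 0.4539 0.1057 yaw -22.7 size 88 39
t 35.8 pos [0.4427 0.0397 0.0436] yaw -14.8 d [-0.26 -3.12  3.3 ] n 3.3 rz 1.32
```

```bash
python3 - <<'E'
from meas import *
s=sense();print(s['joint_positions'].round(3),s['wrist_force'],s['t'],R.from_quat(s['orientation']).as_matrix().round(3),s['joint_velocities'].round(2))
E
```

```text
[-0.259 -0.365 -0.63   1.317  0.067  3.14 ] [-0.28549427  0.0975085   0.38809994] 35.75 [[ 0.967 -0.255  0.006]
 [-0.255 -0.965  0.068]
 [-0.011 -0.067 -0.998]] [ 0.01 -0.01  0.04  0.01  0.   -0.  ]
```

Joint 6 hit its range limit (3.14), so the pose was not reached. Lift, and use the half-turned grasp instead (rotate the other way).

Request:
{"api": "carry_out", "payload": {
  "moves": [
    {"dx": 0, "dy": 0, "dz": -1, "rx": 0, "ry": 0, "rz": -1},
    {"dx": 0, "dy": 0, "dz": -1, "rx": 0, "ry": 0, "rz": -1},
    {"dx": 0, "dy": 0, "dz": -1, "rx": 0, "ry": 0, "rz": -1},
    {"dx": 0, "dy": 0, "dz": -1, "rx": 0, "ry": 0, "rz": -1},
    {"dx": 0, "dy": 0, "dz": -1, "rx": 0, "ry": 0, "rz": -1}
  ]
}}

```text
t: 36.25
position: [0.4432, 0.0332, 0.1462]
orientation: [0.99, 0.135, 0.009, -0.032]
wrist_force: [-0.4, 0.4, 0.2]
gripper_width: 0.875
grasp_force: 0.0
```

```bash
python3 - <<'E'
from meas import *
s=sense();print(s['joint_positions'].round(3),s['t'],s['position'],R.from_quat(s['orientation']).as_matrix().round(3))
E
```

```text
[-0.273 -0.398 -0.468  1.509  0.067  2.597] 36.25 [0.44316543 0.03315818 0.14621156] [[ 0.963  0.268  0.01 ]
 [ 0.267 -0.961  0.067]
 [ 0.027 -0.062 -0.998]]
```

Request:
{"api": "carry_out", "payload": {
  "moves": [
    {"dx": 0, "dy": 0, "dz": 0, "rx": -0.59, "ry": -0.26, "rz": 0},
    {"dx": 0, "dy": 0, "dz": 0, "rx": 0, "ry": 0, "rz": -1},
    {"dx": 0, "dy": 0, "dz": 0, "rx": 0, "ry": 0, "rz": -1},
    {"dx": 0, "dy": 0, "dz": 0, "rx": 0, "ry": 0, "rz": -1},
    {"dx": 0, "dy": 0, "dz": 0, "rx": 0, "ry": 0, "rz": -1}
  ]
}}

```text
t: 36.75
position: [0.4432, 0.0333, 0.1454]
orientation: [0.941, 0.338, -0.0, -0.0]
wrist_force: [-0.3, -0.2, -0.4]
gripper_width: 0.876
grasp_force: 0.0
```

Request:
{"api": "carry_out", "payload": {
  "moves": [
    {"dx": 0, "dy": 0, "dz": 0, "rx": 0, "ry": 0, "rz": -1},
    {"dx": 0, "dy": 0, "dz": 0, "rx": 0, "ry": 0, "rz": -1},
    {"dx": 0, "dy": 0, "dz": 0, "rx": 0, "ry": 0, "rz": -1},
    {"dx": 0, "dy": 0, "dz": 0, "rx": 0, "ry": 0, "rz": -1},
    {"dx": 0, "dy": 0, "dz": 0, "rx": 0, "ry": 0, "rz": -1}
  ]
}}

```text
t: 37.25
position: [0.4432, 0.0333, 0.1454]
orientation: [0.821, 0.57, -0.0, -0.0]
wrist_force: [-0.2, 0.2, -0.9]
gripper_width: 0.875
grasp_force: 0.0
```

Request:
{"api": "carry_out", "payload": {
  "moves": [
    {"dx": 0, "dy": 0, "dz": 0, "rx": 0, "ry": 0, "rz": -1},
    {"dx": 0, "dy": 0, "dz": 0, "rx": 0, "ry": 0, "rz": -1},
    {"dx": 0, "dy": 0, "dz": 0, "rx": 0, "ry": 0, "rz": -1},
    {"dx": 0, "dy": 0, "dz": 0, "rx": 0, "ry": 0, "rz": -1},
    {"dx": 0, "dy": 0, "dz": 0, "rx": 0, "ry": 0, "rz": -1}
  ]
}}

```text
t: 37.75
position: [0.4432, 0.0332, 0.1454]
orientation: [0.646, 0.763, -0.0, -0.0]
wrist_force: [-0.7, -0.1, 0.0]
gripper_width: 0.874
grasp_force: 0.0
```

Request:
{"api": "carry_out", "payload": {
  "moves": [
    {"dx": 0, "dy": 0, "dz": 0, "rx": 0, "ry": 0, "rz": -1},
    {"dx": 0, "dy": 0, "dz": 0, "rx": 0, "ry": 0, "rz": -1},
    {"dx": 0, "dy": 0, "dz": 0, "rx": 0, "ry": 0, "rz": -1},
    {"dx": 0, "dy": 0, "dz": 0, "rx": 0, "ry": 0, "rz": -1},
    {"dx": 0, "dy": 0, "dz": 0, "rx": 0, "ry": 0, "rz": -1}
  ]
}}

```text
t: 38.25
position: [0.4432, 0.0333, 0.1454]
orientation: [0.426, 0.905, -0.0, -0.0]
wrist_force: [0.2, -1.0, -0.3]
gripper_width: 0.873
grasp_force: 0.0
```

Request:
{"api": "carry_out", "payload": {
  "moves": [
    {"dx": 0, "dy": 0, "dz": 0, "rx": 0, "ry": 0, "rz": -1},
    {"dx": 0, "dy": 0, "dz": 0, "rx": 0, "ry": 0, "rz": -1},
    {"dx": 0, "dy": 0, "dz": 0, "rx": 0, "ry": 0, "rz": -1},
    {"dx": 0, "dy": 0, "dz": 0, "rx": 0, "ry": 0, "rz": -1},
    {"dx": 0, "dy": 0, "dz": 0, "rx": 0, "ry": 0, "rz": -1}
  ]
}}

```text
t: 38.75
position: [0.4432, 0.0333, 0.1454]
orientation: [0.178, 0.984, 0.0, -0.0]
wrist_force: [-0.4, 0.3, 0.4]
gripper_width: 0.874
grasp_force: 0.0
```

```bash
python3 - <<'E'
from meas import *
P=camera_params('wrist');im,_=shot('wrist','w16.png');s=sense();print(s['joint_positions'].round(3),s['t'],R.from_quat(s['orientation']).as_matrix().round(3)[2])
plan(.458,.1164,.14,-20.4); wboxes(im,P,(0,60,511,290))
E
```

```text
[-0.221 -0.386 -0.46   1.498  0.     0.13 ] 38.8 [ 0.  0. -1.]
t 38.8 pos [0.4432 0.0333 0.1454] yaw 159.9 d [0.74 4.16 0.27] n 4.2 rz 0.05
(303, 120, 54, 74) xy 0.4532 0.1158 yaw -20.1 size 82 55
(383, 78, 62, 80) xy 0.4436 0.2127 yaw -16.2 size 82 61
(455, 60, 57, 18) xy 0.4203 0.2929 yaw 76.4 size 62 16
```

Request:
{"api": "carry_out", "payload": {
  "moves": [
    {"dx": 0.2, "dy": 0.9, "dz": 0, "rx": 0, "ry": 0, "rz": 0},
    {"dx": 0.2, "dy": 0.9, "dz": 0, "rx": 0, "ry": 0, "rz": 0},
    {"dx": 0.2, "dy": 0.9, "dz": 0, "rx": 0, "ry": 0, "rz": 0},
    {"dx": 0.14, "dy": 0.9, "dz": 0.5, "rx": 0, "ry": 0, "rz": 0},
    {"dx": 0, "dy": 0.56, "dz": 1, "rx": 0, "ry": 0, "rz": 0}
  ]
}}

```text
t: 39.3
position: [0.4599, 0.1175, 0.1162]
orientation: [0.181, 0.984, 0.0, 0.001]
wrist_force: [-0.3, -0.9, 0.2]
gripper_width: 0.871
grasp_force: 0.0
```

Request:
{"api": "carry_out", "payload": {
  "moves": [
    {"dx": 0, "dy": 0, "dz": 1, "rx": 0, "ry": 0, "rz": 0},
    {"dx": 0, "dy": 0, "dz": 1, "rx": 0, "ry": 0, "rz": 0},
    {"dx": 0, "dy": 0, "dz": 1, "rx": 0, "ry": 0, "rz": 0},
    {"dx": 0, "dy": 0, "dz": 0.5, "rx": 0, "ry": 0, "rz": 0},
    {"dx": 0, "dy": 0, "dz": 0, "rx": 0, "ry": 0, "rz": 0}
  ]
}}

```text
t: 39.8
position: [0.4575, 0.1163, 0.0434]
orientation: [0.18, 0.984, -0.0, -0.002]
wrist_force: [0.2, -0.5, 0.1]
gripper_width: 0.873
grasp_force: 0.0
```

```bash
python3 - <<'E'
from meas import *
P=camera_params('wrist');im,_=shot('wrist')
r=[b for b in wboxes(im,P,(150,100,360,300)) if b[3]<95]
b=min(r,key=lambda b:abs(b[3]-83)); plan(b[0],b[1],-.018,b[2]);print(sense()['gripper_width'])
E
```

```text
(220, 151, 71, 105) xy 0.4542 0.1175 yaw -20.6 size 86 51
(337, 100, 23, 108) xy 0.4421 0.1934 yaw -14.1 size 80 17
t 39.9 pos [0.4582 0.1162 0.0445] yaw 159.2 d [ 0.21 -0.01  3.13] n 3.1 rz -0.04
0.8763178823920166
```

Aligned. Descend, grip, lift.

Request:
{"api": "carry_out", "payload": {
  "moves": [
    {"dx": 0.1, "dy": 0, "dz": 1, "rx": 0, "ry": 0, "rz": 0},
    {"dx": 0, "dy": 0, "dz": 1, "rx": 0, "ry": 0, "rz": 0},
    {"dx": 0, "dy": 0, "dz": 0.7, "rx": 0, "ry": 0, "rz": 0},
    {"dx": 0, "dy": 0, "dz": 0.4, "rx": 0, "ry": 0, "rz": 0},
    {"dx": 0, "dy": 0, "dz": 0, "rx": 0, "ry": 0, "rz": 0}
  ]
}}

```text
t: 40.35
position: [0.4559, 0.1168, -0.0183]
orientation: [0.18, 0.984, -0.0, -0.001]
wrist_force: [0.8, -0.0, 1.0]
gripper_width: 0.875
grasp_force: 0.0
```

Request:
{"api": "carry_out", "payload": {
  "moves": [
    {"dx": 0, "dy": 0, "dz": 0, "rx": 0, "ry": 0, "rz": 0},
    {"dx": 0, "dy": 0, "dz": 0, "rx": 0, "ry": 0, "rz": 0},
    {"dx": 0, "dy": 0, "dz": 0, "rx": 0, "ry": 0, "rz": 0},
    {"dx": 0, "dy": 0, "dz": 0, "rx": 0, "ry": 0, "rz": 0}
  ],
  "grip": -0.1,
  "force": 50
}}

```text
t: 40.75
position: [0.4574, 0.1168, -0.0166]
orientation: [0.18, 0.984, 0.0, 0.0]
wrist_force: [-0.8, 0.2, 6.3]
gripper_width: 0.587
grasp_force: 52.6
```

Request:
{"api": "carry_out", "payload": {
  "moves": [
    {"dx": 0, "dy": 0, "dz": -0.4, "rx": 0, "ry": 0, "rz": 0},
    {"dx": 0, "dy": 0, "dz": -1, "rx": 0, "ry": 0, "rz": 0},
    {"dx": 0, "dy": 0, "dz": -1, "rx": 0, "ry": 0, "rz": 0},
    {"dx": 0, "dy": 0, "dz": -1, "rx": 0, "ry": 0, "rz": 0},
    {"dx": 0, "dy": 0, "dz": -1, "rx": 0, "ry": 0, "rz": 0}
  ]
}}

```text
t: 41.25
position: [0.4564, 0.1168, 0.0715]
orientation: [0.18, 0.984, 0.0, -0.001]
wrist_force: [0.6, 0.1, -1.3]
gripper_width: 0.59
grasp_force: 52.1
```

```bash
python3 - <<'E'
from meas import *
plan(.44,-.2735,.068,0)
E
```

```text
t 41.2 pos [0.4564 0.1168 0.0715] yaw 159.2 d [ -6.15 -18.54   0.17] n 18.5 rz -3.46
```

Request:
{"api": "carry_out", "payload": {
  "moves": [
    {"dx": 0, "dy": 0, "dz": 0, "rx": 0, "ry": 0, "rz": -1},
    {"dx": 0, "dy": 0, "dz": 0, "rx": 0, "ry": 0, "rz": -1},
    {"dx": 0, "dy": 0, "dz": 0, "rx": 0, "ry": 0, "rz": -1},
    {"dx": 0, "dy": 0, "dz": 0, "rx": 0, "ry": 0, "rz": -0.47},
    {"dx": 0.8, "dy": -0.5, "dz": 0, "rx": 0, "ry": 0, "rz": 0}
  ]
}}

```text
t: 41.75
position: [0.4412, 0.107, 0.0708]
orientation: [-0.002, 1.0, 0.0, -0.0]
wrist_force: [-0.3, -0.8, -0.9]
gripper_width: 0.589
grasp_force: 52.2
```

Request:
{"api": "carry_out", "payload": {
  "moves": [
    {"dx": 0, "dy": -1, "dz": 0, "rx": 0, "ry": 0, "rz": 0},
    {"dx": 0, "dy": -1, "dz": 0, "rx": 0, "ry": 0, "rz": 0},
    {"dx": 0, "dy": -1, "dz": 0, "rx": 0, "ry": 0, "rz": 0},
    {"dx": 0, "dy": -1, "dz": 0, "rx": 0, "ry": 0, "rz": 0},
    {"dx": 0, "dy": -1, "dz": 0, "rx": 0, "ry": 0, "rz": 0}
  ]
}}

```text
t: 42.25
position: [0.4405, 0.006, 0.0707]
orientation: [-0.001, 1.0, 0.0, -0.001]
wrist_force: [-0.2, -0.2, -0.6]
gripper_width: 0.584
grasp_force: 52.2
```

Request:
{"api": "carry_out", "payload": {
  "moves": [
    {"dx": 0, "dy": -1, "dz": 0, "rx": 0, "ry": 0, "rz": 0},
    {"dx": 0, "dy": -1, "dz": 0, "rx": 0, "ry": 0, "rz": 0},
    {"dx": 0, "dy": -1, "dz": 0, "rx": 0, "ry": 0, "rz": 0},
    {"dx": 0, "dy": -1, "dz": 0, "rx": 0, "ry": 0, "rz": 0},
    {"dx": 0, "dy": -1, "dz": 0, "rx": 0, "ry": 0, "rz": 0}
  ]
}}

```text
t: 42.75
position: [0.4407, -0.0941, 0.0706]
orientation: [-0.001, 1.0, 0.0, -0.001]
wrist_force: [0.7, 0.4, -1.1]
gripper_width: 0.583
grasp_force: 52.2
```

Request:
{"api": "carry_out", "payload": {
  "moves": [
    {"dx": 0, "dy": -1, "dz": 0, "rx": 0, "ry": 0, "rz": 0},
    {"dx": 0, "dy": -1, "dz": 0, "rx": 0, "ry": 0, "rz": 0},
    {"dx": 0, "dy": -1, "dz": 0, "rx": 0, "ry": 0, "rz": 0},
    {"dx": 0, "dy": -1, "dz": 0, "rx": 0, "ry": 0, "rz": 0},
    {"dx": 0, "dy": -1, "dz": 0, "rx": 0, "ry": 0, "rz": 0}
  ]
}}

```text
t: 43.25
position: [0.4407, -0.1941, 0.0706]
orientation: [-0.001, 1.0, 0.0, -0.001]
wrist_force: [-0.2, 0.3, -0.2]
gripper_width: 0.592
grasp_force: 52.2
```

Request:
{"api": "carry_out", "payload": {
  "moves": [
    {"dx": 0, "dy": -1, "dz": 0, "rx": 0, "ry": 0, "rz": 0},
    {"dx": 0, "dy": -1, "dz": 0, "rx": 0, "ry": 0, "rz": 0},
    {"dx": 0, "dy": -1, "dz": 0, "rx": 0, "ry": 0, "rz": 0},
    {"dx": 0, "dy": -1, "dz": 0, "rx": 0, "ry": 0, "rz": 0},
    {"dx": 0, "dy": 0, "dz": 0, "rx": 0, "ry": 0, "rz": 0}
  ]
}}

```text
t: 43.75
position: [0.4408, -0.2753, 0.0705]
orientation: [0.0, 1.0, -0.0, -0.001]
wrist_force: [-0.4, 0.1, -1.2]
gripper_width: 0.592
grasp_force: 52.2
```

```bash
python3 - <<'E'
from meas import *
P=camera_params('wrist');im,_=shot('wrist','w17.png');s=sense();print(s['joint_positions'].round(2),s['gripper_width'],s['grasp_force'])
plan(.44,-.2735,-.008,0); wboxes(im,P,(0,60,511,320),.029)
E
```

```text
[-0.81 -0.12 -0.37  1.32 -0.   -0.81] 0.5908721720261216 52.23941624164581
t 43.8 pos [ 0.4407 -0.274   0.0703] yaw 180.0 d [0.03 0.02 3.91] n 3.9 rz -0.00
(207, 171, 99, 141) xy 0.4843 -0.2748 yaw -0.1 size 140 81
(104, 144, 77, 97) xy 0.4342 -0.3679 yaw -0.8 size 85 57
(0, 60, 50, 22) xy 0.3326 -0.4467 yaw -76.2 size 44 14
```

Request:
{"api": "carry_out", "payload": {
  "moves": [
    {"dx": 0, "dy": 0, "dz": 1, "rx": 0, "ry": 0, "rz": 0},
    {"dx": 0, "dy": 0, "dz": 1, "rx": 0, "ry": 0, "rz": 0},
    {"dx": 0, "dy": 0, "dz": 1, "rx": 0, "ry": 0, "rz": 0},
    {"dx": 0, "dy": 0, "dz": 0.6, "rx": 0, "ry": 0, "rz": 0},
    {"dx": 0, "dy": 0, "dz": 0.2, "rx": 0, "ry": 0, "rz": 0}
  ]
}}

```text
t: 44.3
position: [0.4401, -0.2719, -0.0072]
orientation: [-0.001, 1.0, 0.001, -0.002]
wrist_force: [0.1, -0.1, -0.3]
gripper_width: 0.589
grasp_force: 52.2
```

Request:
{"api": "carry_out", "payload": {
  "moves": [
    {"dx": 0, "dy": 0, "dz": 0.1, "rx": 0, "ry": 0, "rz": 0},
    {"dx": 0, "dy": 0, "dz": 0, "rx": 0, "ry": 0, "rz": 0}
  ]
}}

```text
t: 44.5
position: [0.4412, -0.2733, -0.0072]
orientation: [-0.001, 1.0, -0.0, -0.0]
wrist_force: [0.2, 0.9, -1.6]
gripper_width: 0.587
grasp_force: 52.2
```

Request:
{"api": "carry_out", "payload": {
  "moves": [
    {"dx": 0, "dy": 0, "dz": 0, "rx": 0, "ry": 0, "rz": 0},
    {"dx": 0, "dy": 0, "dz": 0, "rx": 0, "ry": 0, "rz": 0},
    {"dx": 0, "dy": 0, "dz": 0, "rx": 0, "ry": 0, "rz": 0}
  ],
  "grip": 0.5
}}

```text
t: 44.8
position: [0.441, -0.2735, -0.0077]
orientation: [-0.001, 1.0, -0.0, -0.001]
wrist_force: [-0.0, -0.1, -0.0]
gripper_width: 0.746
grasp_force: 0.0
```

Request:
{"api": "carry_out", "payload": {
  "moves": [
    {"dx": 0, "dy": 0, "dz": -0.5, "rx": 0, "ry": 0, "rz": 0},
    {"dx": 0, "dy": 0, "dz": -1, "rx": 0, "ry": 0, "rz": 0},
    {"dx": 0, "dy": 0, "dz": -1, "rx": 0, "ry": 0, "rz": 0},
    {"dx": 0, "dy": 0, "dz": -1, "rx": 0, "ry": 0, "rz": 0},
    {"dx": 0, "dy": 0, "dz": -1, "rx": 0, "ry": 0, "rz": 0}
  ]
}}

```text
t: 45.3
position: [0.4409, -0.2734, 0.0836]
orientation: [-0.001, 1.0, -0.0, -0.001]
wrist_force: [0.7, 0.2, 0.5]
gripper_width: 0.75
grasp_force: 0.0
```

```bash
python3 - <<'E'
from meas import *
P=camera_params('wrist');im,_=shot('wrist','w18.png');s=sense()
plan(.45,.205,.14); wboxes(im,P,(0,60,511,320),.029)
E
```

```text
t 45.4 pos [ 0.4422 -0.2746  0.0871] yaw -179.9 d [-0.42 23.97 -2.72] n 24.0
(226, 146, 61, 92) xy 0.4387 -0.2729 yaw 0.2 size 85 51
(109, 142, 72, 92) xy 0.4349 -0.3688 yaw -0.7 size 84 57
(0, 60, 61, 25) xy 0.3318 -0.4519 yaw -76.0 size 56 17
```

Box 2 lies flat at (0.439, −0.273). On to box 3.

Request:
{"api": "carry_out", "payload": {
  "moves": [
    {"dx": 0, "dy": 1, "dz": -0.5, "rx": 0, "ry": 0, "rz": 0},
    {"dx": 0, "dy": 1, "dz": -0.5, "rx": 0, "ry": 0, "rz": 0},
    {"dx": 0, "dy": 1, "dz": -0.5, "rx": 0, "ry": 0, "rz": 0},
    {"dx": 0, "dy": 1, "dz": -0.5, "rx": 0, "ry": 0, "rz": 0},
    {"dx": 0, "dy": 1, "dz": -0.5, "rx": 0, "ry": 0, "rz": 0}
  ],
  "grip": 0.75
}}

```text
t: 45.85
position: [0.4408, -0.1726, 0.1328]
orientation: [-0.0, 1.0, 0.0, -0.001]
wrist_force: [0.2, 0.5, 0.0]
gripper_width: 0.872
grasp_force: 0.0
```

Request:
{"api": "carry_out", "payload": {
  "moves": [
    {"dx": 0, "dy": 1, "dz": 0, "rx": 0, "ry": 0, "rz": 0},
    {"dx": 0, "dy": 1, "dz": 0, "rx": 0, "ry": 0, "rz": 0},
    {"dx": 0, "dy": 1, "dz": 0, "rx": 0, "ry": 0, "rz": 0},
    {"dx": 0, "dy": 1, "dz": 0, "rx": 0, "ry": 0, "rz": 0},
    {"dx": 0, "dy": 1, "dz": 0, "rx": 0, "ry": 0, "rz": 0}
  ]
}}

```text
t: 46.35
position: [0.4407, -0.0725, 0.1324]
orientation: [-0.0, 1.0, 0.0, -0.001]
wrist_force: [-0.2, 0.2, 0.5]
gripper_width: 0.878
grasp_force: 0.0
```

Request:
{"api": "carry_out", "payload": {
  "moves": [
    {"dx": 0, "dy": 1, "dz": 0, "rx": 0, "ry": 0, "rz": 0},
    {"dx": 0, "dy": 1, "dz": 0, "rx": 0, "ry": 0, "rz": 0},
    {"dx": 0, "dy": 1, "dz": 0, "rx": 0, "ry": 0, "rz": 0},
    {"dx": 0, "dy": 1, "dz": 0, "rx": 0, "ry": 0, "rz": 0},
    {"dx": 0, "dy": 1, "dz": 0, "rx": 0, "ry": 0, "rz": 0}
  ]
}}

```text
t: 46.85
position: [0.4406, 0.0275, 0.1325]
orientation: [-0.001, 1.0, 0.0, -0.001]
wrist_force: [-0.1, 0.5, 1.1]
gripper_width: 0.873
grasp_force: 0.0
```

Request:
{"api": "carry_out", "payload": {
  "moves": [
    {"dx": 0, "dy": 1, "dz": 0, "rx": 0, "ry": 0, "rz": 0},
    {"dx": 0, "dy": 1, "dz": 0, "rx": 0, "ry": 0, "rz": 0},
    {"dx": 0, "dy": 1, "dz": 0, "rx": 0, "ry": 0, "rz": 0},
    {"dx": 0, "dy": 1, "dz": 0, "rx": 0, "ry": 0, "rz": 0},
    {"dx": 0, "dy": 1, "dz": 0, "rx": 0, "ry": 0, "rz": 0}
  ]
}}

```text
t: 47.35
position: [0.4405, 0.1275, 0.1325]
orientation: [-0.001, 1.0, 0.0, -0.001]
wrist_force: [-0.3, 0.8, 0.2]
gripper_width: 0.877
grasp_force: 0.0
```

Request:
{"api": "carry_out", "payload": {
  "moves": [
    {"dx": 0, "dy": 1, "dz": 0, "rx": 0, "ry": 0, "rz": 0},
    {"dx": 0, "dy": 1, "dz": 0, "rx": 0, "ry": 0, "rz": 0},
    {"dx": 0, "dy": 1, "dz": 0, "rx": 0, "ry": 0, "rz": 0},
    {"dx": 0, "dy": 0, "dz": 0, "rx": 0, "ry": 0, "rz": 0}
  ]
}}

```text
t: 47.75
position: [0.4402, 0.1884, 0.1324]
orientation: [-0.002, 1.0, 0.0, -0.001]
wrist_force: [-0.2, -0.5, 0.3]
gripper_width: 0.878
grasp_force: 0.0
```

```bash
python3 - <<'E'
from meas import *
P=camera_params('wrist');im,_=shot('wrist','w19.png')
r=[b for b in wboxes(im,P,(120,60,440,320)) if b[3]<95]
b=min(r,key=lambda b:abs(b[3]-83)); plan(b[0]+.002,b[1],.04,b[2]);print(sense()['joint_positions'].round(2))
E
```

```text
(256, 141, 59, 81) xy 0.4456 0.2155 yaw -17.0 size 84 53
(321, 60, 86, 107) xy 0.3705 0.2999 yaw 14.9 size 99 77
t 47.8 pos [0.4403 0.1874 0.1323] yaw -179.8 d [-0.38  1.4   4.62] n 4.6 rz 2.86
[ 0.13 -0.27 -0.39  1.45  0.    0.12]
```

Request:
{"api": "carry_out", "payload": {
  "moves": [
    {"dx": -0.38, "dy": 0.7, "dz": 0, "rx": 0, "ry": 0, "rz": 0},
    {"dx": 0, "dy": 0.7, "dz": 0, "rx": 0, "ry": 0, "rz": 0},
    {"dx": 0, "dy": 0, "dz": 1, "rx": 0, "ry": 0, "rz": 1},
    {"dx": 0, "dy": 0, "dz": 1, "rx": 0, "ry": 0, "rz": 1},
    {"dx": 0, "dy": 0, "dz": 1, "rx": 0, "ry": 0, "rz": 0.86}
  ]
}}

```text
t: 48.3
position: [0.4478, 0.2147, 0.0716]
orientation: [0.151, 0.989, 0.0, -0.001]
wrist_force: [0.4, -0.1, 0.4]
gripper_width: 0.871
grasp_force: 0.0
```

Request:
{"api": "carry_out", "payload": {
  "moves": [
    {"dx": 0, "dy": 0, "dz": 1, "rx": 0, "ry": 0, "rz": 0},
    {"dx": 0, "dy": 0, "dz": 0.5, "rx": 0, "ry": 0, "rz": 0},
    {"dx": 0, "dy": 0, "dz": 0, "rx": 0, "ry": 0, "rz": 0}
  ]
}}

```text
t: 48.6
position: [0.4467, 0.2145, 0.0409]
orientation: [0.149, 0.989, -0.0, -0.002]
wrist_force: [-0.8, 0.2, 1.2]
gripper_width: 0.874
grasp_force: 0.0
```

```bash
python3 - <<'E'
from meas import *
P=camera_params('wrist');im,_=shot('wrist')
r=[b for b in wboxes(im,P,(150,100,360,300)) if b[3]<95]
b=min(r,key=lambda b:abs(b[3]-83)); plan(b[0],b[1],-.018,b[2]);print(sense()['orientation'].round(3))
E
```

```text
(223, 155, 71, 105) xy 0.4460 0.2166 yaw -16.9 size 85 51
(321, 100, 39, 48) xy 0.4009 0.2896 yaw -10.6 size 34 26
t 48.6 pos [0.4475 0.2147 0.0421] yaw 162.9 d [0.09 0.07 3.  ] n 3.0 rz -0.03
[ 0.149  0.989 -0.    -0.001]
```

Request:
{"api": "carry_out", "payload": {
  "moves": [
    {"dx": 0.05, "dy": 0.08, "dz": 1, "rx": 0, "ry": 0, "rz": 0},
    {"dx": 0, "dy": 0, "dz": 1, "rx": 0, "ry": 0, "rz": 0},
    {"dx": 0, "dy": 0, "dz": 0.6, "rx": 0, "ry": 0, "rz": 0},
    {"dx": 0, "dy": 0, "dz": 0.3, "rx": 0, "ry": 0, "rz": 0},
    {"dx": 0, "dy": 0, "dz": 0, "rx": 0, "ry": 0, "rz": 0}
  ]
}}

```text
t: 49.15
position: [0.4472, 0.2166, -0.0159]
orientation: [0.149, 0.989, 0.0, -0.001]
wrist_force: [0.5, -0.9, 0.7]
gripper_width: 0.877
grasp_force: 0.0
```

Request:
{"api": "carry_out", "payload": {
  "moves": [
    {"dx": 0, "dy": 0, "dz": 0, "rx": 0, "ry": 0, "rz": 0},
    {"dx": 0, "dy": 0, "dz": 0, "rx": 0, "ry": 0, "rz": 0},
    {"dx": 0, "dy": 0, "dz": 0, "rx": 0, "ry": 0, "rz": 0},
    {"dx": 0, "dy": 0, "dz": 0, "rx": 0, "ry": 0, "rz": 0}
  ],
  "grip": -0.1,
  "force": 50
}}

```text
t: 49.55
position: [0.4483, 0.2168, -0.0144]
orientation: [0.149, 0.989, 0.0, 0.0]
wrist_force: [-1.9, -0.3, 6.0]
gripper_width: 0.585
grasp_force: 52.3
```

Request:
{"api": "carry_out", "payload": {
  "moves": [
    {"dx": 0, "dy": 0, "dz": -0.4, "rx": 0, "ry": 0, "rz": 0},
    {"dx": 0, "dy": 0, "dz": -1, "rx": 0, "ry": 0, "rz": 0},
    {"dx": 0, "dy": 0, "dz": -1, "rx": 0, "ry": 0, "rz": 0},
    {"dx": 0, "dy": 0, "dz": -1, "rx": 0, "ry": 0, "rz": 0},
    {"dx": 0, "dy": 0, "dz": -1, "rx": 0, "ry": 0, "rz": 0}
  ]
}}

```text
t: 50.05
position: [0.4475, 0.2166, 0.0737]
orientation: [0.149, 0.989, 0.0, -0.001]
wrist_force: [1.1, -0.0, -1.0]
gripper_width: 0.587
grasp_force: 52.0
```

Request:
{"api": "carry_out", "payload": {
  "moves": [
    {"dx": 0, "dy": 0, "dz": 0, "rx": 0, "ry": 0, "rz": -1},
    {"dx": 0, "dy": 0, "dz": 0, "rx": 0, "ry": 0, "rz": -1},
    {"dx": 0, "dy": 0, "dz": 0, "rx": 0, "ry": 0, "rz": -0.85},
    {"dx": 0, "dy": 0, "dz": 0, "rx": 0, "ry": 0, "rz": 0}
  ]
}}

```text
t: 50.45
position: [0.4476, 0.2167, 0.0728]
orientation: [-0.001, 1.0, 0.0, -0.001]
wrist_force: [0.0, -0.5, -0.8]
gripper_width: 0.582
grasp_force: 52.0
```

```bash
python3 - <<'E'
from meas import *
plan(.44,-.1735,.07,0)
E
```

```text
t 50.5 pos [0.4476 0.2167 0.0728] yaw -179.9 d [  0.41 -19.51   0.13] n 19.5 rz 0.01
```

Request:
{"api": "carry_out", "payload": {
  "moves": [
    {"dx": 0.4, "dy": -1, "dz": 0, "rx": 0, "ry": 0, "rz": 0},
    {"dx": 0, "dy": -1, "dz": 0, "rx": 0, "ry": 0, "rz": 0},
    {"dx": 0, "dy": -1, "dz": 0, "rx": 0, "ry": 0, "rz": 0},
    {"dx": 0, "dy": -1, "dz": 0, "rx": 0, "ry": 0, "rz": 0},
    {"dx": 0, "dy": -1, "dz": 0, "rx": 0, "ry": 0, "rz": 0}
  ]
}}

```text
t: 50.95
position: [0.4395, 0.1158, 0.0725]
orientation: [0.001, 1.0, 0.0, -0.001]
wrist_force: [0.1, -0.1, -1.0]
gripper_width: 0.588
grasp_force: 52.1
```

Request:
{"api": "carry_out", "payload": {
  "moves": [
    {"dx": 0, "dy": -1, "dz": 0, "rx": 0, "ry": 0, "rz": 0},
    {"dx": 0, "dy": -1, "dz": 0, "rx": 0, "ry": 0, "rz": 0},
    {"dx": 0, "dy": -1, "dz": 0, "rx": 0, "ry": 0, "rz": 0},
    {"dx": 0, "dy": -1, "dz": 0, "rx": 0, "ry": 0, "rz": 0},
    {"dx": 0, "dy": -1, "dz": 0, "rx": 0, "ry": 0, "rz": 0}
  ]
}}

```text
t: 51.45
position: [0.4394, 0.0158, 0.0725]
orientation: [0.002, 1.0, 0.0, -0.001]
wrist_force: [0.2, -0.4, -0.5]
gripper_width: 0.588
grasp_force: 52.1
```

Request:
{"api": "carry_out", "payload": {
  "moves": [
    {"dx": 0, "dy": -1, "dz": 0, "rx": 0, "ry": 0, "rz": 0},
    {"dx": 0, "dy": -1, "dz": 0, "rx": 0, "ry": 0, "rz": 0},
    {"dx": 0, "dy": -1, "dz": 0, "rx": 0, "ry": 0, "rz": 0},
    {"dx": 0, "dy": -1, "dz": 0, "rx": 0, "ry": 0, "rz": 0},
    {"dx": 0, "dy": -1, "dz": 0, "rx": 0, "ry": 0, "rz": 0}
  ]
}}

```text
t: 51.95
position: [0.4395, -0.0843, 0.0724]
orientation: [0.002, 1.0, 0.0, -0.001]
wrist_force: [0.8, 0.7, 0.2]
gripper_width: 0.589
grasp_force: 52.1
```

Request:
{"api": "carry_out", "payload": {
  "moves": [
    {"dx": 0, "dy": -1, "dz": 0, "rx": 0, "ry": 0, "rz": 0},
    {"dx": 0, "dy": -1, "dz": 0, "rx": 0, "ry": 0, "rz": 0},
    {"dx": 0, "dy": -1, "dz": 0, "rx": 0, "ry": 0, "rz": 0},
    {"dx": 0, "dy": -1, "dz": 0, "rx": 0, "ry": 0, "rz": 0},
    {"dx": 0, "dy": -0.5, "dz": 0, "rx": 0, "ry": 0, "rz": 0}
  ]
}}

```text
t: 52.45
position: [0.4394, -0.1748, 0.0723]
orientation: [0.002, 1.0, -0.0, -0.001]
wrist_force: [0.2, -0.1, -0.2]
gripper_width: 0.586
grasp_force: 52.1
```

```bash
python3 - <<'E'
from meas import *
s=sense();print(s['gripper_width'],s['grasp_force'])
P=camera_params('wrist');im,_=shot('wrist');plan(.44,-.1735,-.007,0); wboxes(im,P,(0,60,511,320),.029)
E
```

```text
0.5856397158259236 52.077582478523254
t 52.5 pos [ 0.4395 -0.1754  0.0723] yaw 179.8 d [-0.03  0.1   3.96] n 4.0 rz -0.03
(208, 173, 97, 137) xy 0.4838 -0.1744 yaw -0.3 size 138 81
(101, 150, 78, 96) xy 0.4384 -0.2708 yaw 0.2 size 85 57
(0, 147, 73, 94) xy 0.4347 -0.3662 yaw -2.3 size 85 68
```

Request:
{"api": "carry_out", "payload": {
  "moves": [
    {"dx": 0, "dy": 0, "dz": 1, "rx": 0, "ry": 0, "rz": 0},
    {"dx": 0, "dy": 0, "dz": 1, "rx": 0, "ry": 0, "rz": 0},
    {"dx": 0, "dy": 0, "dz": 1, "rx": 0, "ry": 0, "rz": 0},
    {"dx": 0, "dy": 0, "dz": 0.6, "rx": 0, "ry": 0, "rz": 0},
    {"dx": 0, "dy": 0, "dz": 0.2, "rx": 0, "ry": 0, "rz": 0}
  ]
}}

```text
t: 53.0
position: [0.4386, -0.1723, -0.0052]
orientation: [0.0, 1.0, 0.001, -0.002]
wrist_force: [0.4, -0.1, -0.1]
gripper_width: 0.584
grasp_force: 52.1
```

Request:
{"api": "carry_out", "payload": {
  "moves": [
    {"dx": 0, "dy": 0, "dz": 0.1, "rx": 0, "ry": 0, "rz": 0},
    {"dx": 0, "dy": 0, "dz": 0, "rx": 0, "ry": 0, "rz": 0}
  ]
}}

```text
t: 53.2
position: [0.4399, -0.1734, -0.0051]
orientation: [-0.0, 1.0, 0.0, -0.0]
wrist_force: [0.3, -0.7, -0.6]
gripper_width: 0.586
grasp_force: 52.1
```

Request:
{"api": "carry_out", "payload": {
  "moves": [
    {"dx": 0, "dy": 0, "dz": 0, "rx": 0, "ry": 0, "rz": 0},
    {"dx": 0, "dy": 0, "dz": 0, "rx": 0, "ry": 0, "rz": 0},
    {"dx": 0, "dy": 0, "dz": 0, "rx": 0, "ry": 0, "rz": 0}
  ],
  "grip": 0.5
}}

```text
t: 53.5
position: [0.4395, -0.1736, -0.0057]
orientation: [0.0, 1.0, 0.0, -0.001]
wrist_force: [0.4, 0.5, 0.6]
gripper_width: 0.749
grasp_force: 0.0
```

Request:
{"api": "carry_out", "payload": {
  "moves": [
    {"dx": 0, "dy": 0, "dz": -0.5, "rx": 0, "ry": 0, "rz": 0},
    {"dx": 0, "dy": 0, "dz": -1, "rx": 0, "ry": 0, "rz": 0},
    {"dx": 0, "dy": 0, "dz": -1, "rx": 0, "ry": 0, "rz": 0},
    {"dx": 0, "dy": 0, "dz": -1, "rx": 0, "ry": 0, "rz": 0},
    {"dx": 0, "dy": 0, "dz": -1, "rx": 0, "ry": 0, "rz": 0}
  ]
}}

```text
t: 54.0
position: [0.4395, -0.1735, 0.0856]
orientation: [-0.0, 1.0, 0.0, -0.001]
wrist_force: [-0.6, -0.6, -0.5]
gripper_width: 0.748
grasp_force: 0.0
```

Request:
{"api": "carry_out", "payload": {
  "moves": [
    {"dx": 0, "dy": -0.5, "dz": -1, "rx": 0, "ry": 0, "rz": 0},
    {"dx": 0, "dy": -1, "dz": -1, "rx": 0, "ry": 0, "rz": 0},
    {"dx": 0, "dy": -1, "dz": -1, "rx": 0, "ry": 0, "rz": 0},
    {"dx": 0, "dy": -1, "dz": 0, "rx": 0, "ry": 0, "rz": 0},
    {"dx": 0, "dy": -1, "dz": 0, "rx": 0, "ry": 0, "rz": 0}
  ]
}}

```text
t: 54.5
position: [0.44, -0.2647, 0.1457]
orientation: [-0.0, 1.0, -0.001, -0.0]
wrist_force: [0.5, -0.7, -0.6]
gripper_width: 0.752
grasp_force: 0.0
```

```bash
python3 - <<'E'
from meas import *
P=camera_params('wrist');im,_=shot('wrist','w20.png');print(sense()['position'],sense()['joint_positions'].round(2)); wboxes(im,P,(0,60,511,320),.029)
E
```

```text
[ 0.4396751  -0.26714888  0.14501603] [-0.8  -0.16 -0.27  1.46 -0.   -0.8 ]
(311, 137, 52, 74) xy 0.4378 -0.1768 yaw 0.2 size 83 52
(224, 137, 46, 74) xy 0.4380 -0.2742 yaw 0.5 size 83 49
(132, 134, 54, 74) xy 0.4342 -0.3699 yaw -0.9 size 83 54
(0, 60, 110, 43) xy 0.3249 -0.4731 yaw -75.1 size 128 37
```

All three boxes are flat in the drawer. Check that the spot in front of the drawer is free (turquoise decoy) before pushing.

```bash
python3 - <<'E'
from meas import *
P=camera_params('wrist');im,_=shot('wrist')
b,Q=shot('side','d21.png')
P14=dict(P);P14['extrinsics']=np.load('w14.npy');i14=cv2.imread('pics/w14.png')[:,:,::-1]
for n,i,p in(('now',im,P),('w14',i14,P14),('side',b,Q)):
    h=cv2.cvtColor(i,cv2.COLOR_RGB2HSV);m=cv2.inRange(h,(82,120,80),(98,255,255))
    for c in cv2.findContours(m,0,2)[0]:
        if cv2.contourArea(c)>150: print(n,cv2.boundingRect(c),cv2.minEnclosingCircle(np.array([onz(p,q[0],.012) for q in c],np.float32)))
E
```

```text
now (355, 19, 64, 69) ((0.3135624825954437, -0.13260550796985626), 0.03308967500925064)
w14 (1, 288, 60, 43) ((0.31172168254852295, -0.13113358616828918), 0.03330405056476593)
```

Decoy is at (0.313, −0.131), well clear. Go in front of the drawer, fingers shut.

Request:
{"api": "carry_out", "payload": {
  "moves": [
    {"dx": 1, "dy": -0.1, "dz": 0, "rx": 0, "ry": 0, "rz": 0},
    {"dx": 1, "dy": -0.1, "dz": 0, "rx": 0, "ry": 0, "rz": 0},
    {"dx": 1, "dy": -0.1, "dz": 0, "rx": 0, "ry": 0, "rz": 0},
    {"dx": 1, "dy": 0, "dz": 0, "rx": 0, "ry": 0, "rz": 0},
    {"dx": 1, "dy": 0, "dz": 0, "rx": 0, "ry": 0, "rz": 0}
  ],
  "grip": -1,
  "force": 40
}}

```text
t: 55.15
position: [0.339, -0.2684, 0.1443]
orientation: [-0.0, 1.0, 0.0, -0.001]
wrist_force: [0.5, 0.2, 1.3]
gripper_width: -0.002
grasp_force: 0.0
```

Request:
{"api": "carry_out", "payload": {
  "moves": [
    {"dx": 0.7, "dy": 0, "dz": 0, "rx": 0, "ry": 0, "rz": 0},
    {"dx": 0, "dy": 0, "dz": 1, "rx": 0, "ry": 0, "rz": 0},
    {"dx": 0, "dy": 0, "dz": 1, "rx": 0, "ry": 0, "rz": 0},
    {"dx": 0, "dy": 0, "dz": 1, "rx": 0, "ry": 0, "rz": 0},
    {"dx": 0, "dy": 0, "dz": 1, "rx": 0, "ry": 0, "rz": 0}
  ]
}}

```text
t: 55.65
position: [0.3256, -0.2686, 0.0637]
orientation: [-0.0, 1.0, 0.0, -0.001]
wrist_force: [-0.4, 0.0, 0.3]
gripper_width: 0.0
grasp_force: 0.0
```

Request:
{"api": "carry_out", "payload": {
  "moves": [
    {"dx": 0, "dy": 0, "dz": 1, "rx": 0, "ry": 0, "rz": 0},
    {"dx": 0, "dy": 0, "dz": 1, "rx": 0, "ry": 0, "rz": 0},
    {"dx": 0, "dy": 0, "dz": 1, "rx": 0, "ry": 0, "rz": 0},
    {"dx": 0, "dy": 0, "dz": 0, "rx": 0, "ry": 0, "rz": 0}
  ]
}}

```text
t: 56.05
position: [0.3244, -0.2669, 0.0019]
orientation: [-0.0, 1.0, 0.002, -0.002]
wrist_force: [1.0, 0.4, 0.2]
gripper_width: -0.0
grasp_force: 0.0
```

```bash
python3 - <<'E'
from meas import *
plan(.489,-.2735,.005,180);s=sense();print(s['orientation'].round(3),s['joint_positions'].round(2),s['wrist_force'].round(1))
E
```

```text
t 56.0 pos [ 0.3244 -0.2669  0.0019] yaw -180.0 d [-8.23 -0.33 -0.19] n 8.2 rz 0.01
[-0.     1.     0.002 -0.002] [-1.   -0.41 -0.74  1.25 -0.   -1.  ] [1.  0.4 0.2]
```

Request:
{"api": "carry_out", "payload": {
  "moves": [
    {"dx": -0.5, "dy": -0.1, "dz": -0.1, "rx": 0, "ry": 0, "rz": 0},
    {"dx": -0.4, "dy": -0.1, "dz": 0, "rx": 0, "ry": 0, "rz": 0},
    {"dx": -0.3, "dy": 0, "dz": 0, "rx": 0, "ry": 0, "rz": 0},
    {"dx": -0.2, "dy": 0, "dz": 0, "rx": 0, "ry": 0, "rz": 0},
    {"dx": -0.2, "dy": 0, "dz": 0, "rx": 0, "ry": 0, "rz": 0}
  ]
}}

```text
t: 56.55
position: [0.3577, -0.2733, 0.0063]
orientation: [-0.0, 1.0, 0.0, -0.001]
wrist_force: [0.1, -0.1, -1.0]
gripper_width: 0.003
grasp_force: 0.0
```

Request:
{"api": "carry_out", "payload": {
  "moves": [
    {"dx": -0.2, "dy": 0, "dz": 0, "rx": 0, "ry": 0, "rz": 0},
    {"dx": -0.2, "dy": 0, "dz": 0, "rx": 0, "ry": 0, "rz": 0},
    {"dx": -0.25, "dy": 0, "dz": 0, "rx": 0, "ry": 0, "rz": 0},
    {"dx": -0.3, "dy": 0, "dz": 0, "rx": 0, "ry": 0, "rz": 0},
    {"dx": -0.3, "dy": 0, "dz": 0, "rx": 0, "ry": 0, "rz": 0}
  ]
}}

```text
t: 57.05
position: [0.3826, -0.2733, 0.0059]
orientation: [0.0, 1.0, 0.0, -0.001]
wrist_force: [-4.6, 0.5, 2.3]
gripper_width: 0.002
grasp_force: 1.9
```

Request:
{"api": "carry_out", "payload": {
  "moves": [
    {"dx": -0.3, "dy": 0, "dz": 0, "rx": 0, "ry": 0, "rz": 0},
    {"dx": -0.3, "dy": 0, "dz": 0, "rx": 0, "ry": 0, "rz": 0},
    {"dx": -0.3, "dy": 0, "dz": 0, "rx": 0, "ry": 0, "rz": 0},
    {"dx": -0.3, "dy": 0, "dz": 0, "rx": 0, "ry": 0, "rz": 0},
    {"dx": -0.3, "dy": 0, "dz": 0, "rx": 0, "ry": 0, "rz": 0}
  ]
}}

```text
t: 57.55
position: [0.4128, -0.2733, 0.0059]
orientation: [-0.0, 1.0, 0.0, -0.001]
wrist_force: [-4.8, 1.4, 3.8]
gripper_width: -0.0
grasp_force: 2.2
```

Request:
{"api": "carry_out", "payload": {
  "moves": [
    {"dx": -0.3, "dy": 0, "dz": 0, "rx": 0, "ry": 0, "rz": 0},
    {"dx": -0.3, "dy": 0, "dz": 0, "rx": 0, "ry": 0, "rz": 0},
    {"dx": -0.3, "dy": 0, "dz": 0, "rx": 0, "ry": 0, "rz": 0},
    {"dx": -0.3, "dy": 0, "dz": 0, "rx": 0, "ry": 0, "rz": 0},
    {"dx": -0.3, "dy": 0, "dz": 0, "rx": 0, "ry": 0, "rz": 0}
  ]
}}

```text
t: 58.05
position: [0.4428, -0.2733, 0.0058]
orientation: [-0.0, 1.0, 0.0, -0.001]
wrist_force: [-5.0, 1.7, 3.5]
gripper_width: 0.003
grasp_force: 2.4
```

Request:
{"api": "carry_out", "payload": {
  "moves": [
    {"dx": -0.3, "dy": 0, "dz": 0, "rx": 0, "ry": 0, "rz": 0},
    {"dx": -0.3, "dy": 0, "dz": 0, "rx": 0, "ry": 0, "rz": 0},
    {"dx": -0.3, "dy": 0, "dz": 0, "rx": 0, "ry": 0, "rz": 0},
    {"dx": 0, "dy": 0, "dz": 0, "rx": 0, "ry": 0, "rz": 0}
  ]
}}

```text
t: 58.45
position: [0.4612, -0.2734, 0.0058]
orientation: [-0.0, 1.0, 0.0, -0.001]
wrist_force: [-3.1, 0.4, 2.1]
gripper_width: -0.003
grasp_force: 1.5
```

Request:
{"api": "carry_out", "payload": {
  "moves": [
    {"dx": -0.25, "dy": 0, "dz": 0, "rx": 0, "ry": 0, "rz": 0},
    {"dx": -0.25, "dy": 0, "dz": 0, "rx": 0, "ry": 0, "rz": 0},
    {"dx": -0.25, "dy": 0, "dz": 0, "rx": 0, "ry": 0, "rz": 0},
    {"dx": -0.25, "dy": 0, "dz": 0, "rx": 0, "ry": 0, "rz": 0}
  ]
}}

```text
t: 58.85
position: [0.4801, -0.2734, 0.0057]
orientation: [0.0, 1.0, 0.0, -0.001]
wrist_force: [-9.5, 0.4, 3.9]
gripper_width: -0.0
grasp_force: 5.2
```

Request:
{"api": "carry_out", "payload": {
  "moves": [
    {"dx": -0.15, "dy": 0, "dz": 0, "rx": 0, "ry": 0, "rz": 0},
    {"dx": -0.15, "dy": 0, "dz": 0, "rx": 0, "ry": 0, "rz": 0},
    {"dx": 0, "dy": 0, "dz": 0, "rx": 0, "ry": 0, "rz": 0}
  ]
}}

```text
t: 59.15
position: [0.486, -0.2734, 0.0057]
orientation: [0.0, 1.0, 0.0, -0.001]
wrist_force: [-4.6, 0.5, 2.3]
gripper_width: -0.0
grasp_force: 2.5
```

Request:
{"api": "carry_out", "payload": {
  "moves": [
    {"dx": -0.15, "dy": 0, "dz": 0, "rx": 0, "ry": 0, "rz": 0},
    {"dx": 0, "dy": 0, "dz": 0, "rx": 0, "ry": 0, "rz": 0}
  ]
}}

```text
t: 59.35
position: [0.4894, -0.2734, 0.0056]
orientation: [0.0, 1.0, 0.0, -0.001]
wrist_force: [-2.6, -0.2, 0.4]
gripper_width: 0.001
grasp_force: 1.4
```

Request:
{"api": "carry_out", "payload": {
  "moves": [
    {"dx": -0.1, "dy": 0, "dz": 0, "rx": 0, "ry": 0, "rz": 0},
    {"dx": -0.05, "dy": 0, "dz": 0, "rx": 0, "ry": 0, "rz": 0},
    {"dx": 0, "dy": 0, "dz": 0, "rx": 0, "ry": 0, "rz": 0}
  ]
}}

```text
t: 59.65
position: [0.4923, -0.2734, 0.0056]
orientation: [-0.0, 1.0, 0.0, -0.001]
wrist_force: [-2.6, 0.3, 0.2]
gripper_width: 0.0
grasp_force: 1.8
```

Request:
{"api": "carry_out", "payload": {
  "moves": [
    {"dx": -0.1, "dy": 0, "dz": 0, "rx": 0, "ry": 0, "rz": 0},
    {"dx": -0.05, "dy": 0, "dz": 0, "rx": 0, "ry": 0, "rz": 0},
    {"dx": 0, "dy": 0, "dz": 0, "rx": 0, "ry": 0, "rz": 0}
  ]
}}

```text
t: 59.95
position: [0.4927, -0.2734, 0.0056]
orientation: [0.0, 1.0, 0.0, -0.004]
wrist_force: [-19.9, -1.2, 8.3]
gripper_width: 0.001
grasp_force: 9.5
```

Hard stop reached (20 N). Back off and check that it latched.

Request:
{"api": "carry_out", "payload": {
  "moves": [
    {"dx": 0.2, "dy": 0, "dz": 0, "rx": 0, "ry": 0, "rz": 0},
    {"dx": 0.5, "dy": 0, "dz": 0, "rx": 0, "ry": 0, "rz": 0},
    {"dx": 1, "dy": 0, "dz": 0, "rx": 0, "ry": 0, "rz": 0},
    {"dx": 1, "dy": 0, "dz": 0, "rx": 0, "ry": 0, "rz": 0},
    {"dx": 0, "dy": 0, "dz": 0, "rx": 0, "ry": 0, "rz": 0}
  ]
}}

```text
t: 60.45
position: [0.44, -0.2732, 0.0058]
orientation: [0.0, 1.0, 0.0, -0.001]
wrist_force: [0.7, 0.8, 0.0]
gripper_width: -0.001
grasp_force: 0.0
```

Request:
{"api": "carry_out", "payload": {
  "moves": [
    {"dx": 0, "dy": 0, "dz": -1, "rx": 0, "ry": 0, "rz": 0},
    {"dx": 0, "dy": 0, "dz": -1, "rx": 0, "ry": 0, "rz": 0},
    {"dx": 0, "dy": 0, "dz": -1, "rx": 0, "ry": 0, "rz": 0},
    {"dx": 0, "dy": 0, "dz": -1, "rx": 0, "ry": 0, "rz": 0},
    {"dx": 0, "dy": 0, "dz": -1, "rx": 0, "ry": 0, "rz": 0}
  ]
}}

```text
t: 60.95
position: [0.4423, -0.2735, 0.107]
orientation: [-0.0, 1.0, -0.0, -0.0]
wrist_force: [0.4, 0.4, -0.2]
gripper_width: -0.001
grasp_force: 0.0
```

Request:
{"api": "carry_out", "payload": {
  "moves": [
    {"dx": 0, "dy": 0, "dz": -1, "rx": 0, "ry": 0, "rz": 0},
    {"dx": 0, "dy": 0, "dz": -1, "rx": 0, "ry": 0, "rz": 0},
    {"dx": 0, "dy": 0, "dz": -1, "rx": 0, "ry": 0, "rz": 0},
    {"dx": 0, "dy": 0, "dz": -1, "rx": 0, "ry": 0, "rz": 0},
    {"dx": 0, "dy": 0, "dz": 0, "rx": 0, "ry": 0, "rz": 0}
  ]
}}

```text
t: 61.45
position: [0.4433, -0.2746, 0.189]
orientation: [-0.0, 1.0, -0.002, 0.001]
wrist_force: [1.0, 0.1, 0.8]
gripper_width: 0.001
grasp_force: 0.0
```

```bash
python3 - <<'E'
from meas import *
P=camera_params('wrist');im,_=shot('wrist','w22.png');b,Q=shot('side','d22.png')
plan(.5885,-.19,.20,180)
# brightness profile along -x from unit front, at z=.05 (front panel top), y=-.15/-.4 : arm frame
g=cv2.cvtColor(im,cv2.COLOR_RGB2HSV)
for y in(-.16,-.36):
    print(y,[tuple(int(t) for t in g[int(v),int(u)]) if 0<=v<384 and 0<=u<512 else None for u,v in [proj(P,(x,y,.05)) for x in np.arange(.36,.54,.012)]])
a=cv2.imread('pics/d0.png')[:,:,::-1]
print('side diff px vs start in drawer-out area',[int(abs(b[int(v),int(u)].astype(int)-a[int(v),int(u)]).max()) for y in(-.12,-.16) for u,v in [proj(Q,(x,y,.04)) for x in np.arange(.37,.49,.02)]])
E
```

```text
t 61.5 pos [ 0.4422 -0.2736  0.1859] yaw -180.0 d [-7.31  4.18 -0.71] n 7.3 rz 0.00
-0.16 [(16, 48, 111), (18, 33, 115), (17, 33, 109), (15, 21, 197), (11, 15, 190), (12, 17, 198), (20, 16, 194), (15, 18, 198), (12, 19, 203), (14, 16, 207), (18, 27, 114), (175, 21, 73), (7, 26, 165), (78, 7, 178), (83, 6, 171), (64, 12, 176)]
-0.36 [(16, 16, 207), (13, 18, 201), (15, 17, 205), (16, 19, 200), (14, 18, 207), (16, 17, 200), (15, 18, 204), (18, 16, 207), (16, 16, 205), (11, 20, 207), (0, 16, 111), (170, 20, 75), (5, 20, 212), (78, 7, 177), (72, 7, 178), (84, 7, 176)]
side diff px vs start in drawer-out area [93, 95, 6, 6, 6, 10, 102, 93, 6, 6, 6, 6]
```

The drawer stays shut (panel at x≈0.504). Now slide the catch back, pushing the tab from its +y side.

Request:
{"api": "carry_out", "payload": {
  "moves": [
    {"dx": -1, "dy": 0.9, "dz": 0, "rx": 0, "ry": 0, "rz": 0},
    {"dx": -1, "dy": 0.9, "dz": 0, "rx": 0, "ry": 0, "rz": 0},
    {"dx": -1, "dy": 0.9, "dz": 0, "rx": 0, "ry": 0, "rz": 0},
    {"dx": -1, "dy": 0.9, "dz": 0, "rx": 0, "ry": 0, "rz": 0},
    {"dx": -1, "dy": 0.6, "dz": 0, "rx": 0, "ry": 0, "rz": 0}
  ]
}}

```text
t: 62.05
position: [0.5421, -0.1878, 0.1842]
orientation: [-0.0, 1.0, 0.001, -0.001]
wrist_force: [0.0, -0.5, 0.6]
gripper_width: -0.0
grasp_force: 0.0
```

Request:
{"api": "carry_out", "payload": {
  "moves": [
    {"dx": -1, "dy": 0, "dz": 0, "rx": 0, "ry": 0, "rz": 0},
    {"dx": -1, "dy": 0, "dz": 0, "rx": 0, "ry": 0, "rz": 0},
    {"dx": -0.3, "dy": 0, "dz": 0, "rx": 0, "ry": 0, "rz": 0},
    {"dx": 0, "dy": 0, "dz": 1, "rx": 0, "ry": 0, "rz": 0},
    {"dx": 0, "dy": 0, "dz": 1, "rx": 0, "ry": 0, "rz": 0}
  ]
}}

```text
t: 62.55
position: [0.5875, -0.1894, 0.1445]
orientation: [-0.0, 1.0, 0.0, -0.001]
wrist_force: [-1.0, 0.4, -1.0]
gripper_width: -0.001
grasp_force: 0.0
```

Request:
{"api": "carry_out", "payload": {
  "moves": [
    {"dx": 0, "dy": 0, "dz": 1, "rx": 0, "ry": 0, "rz": 0},
    {"dx": 0, "dy": 0, "dz": 1, "rx": 0, "ry": 0, "rz": 0},
    {"dx": 0, "dy": 0, "dz": 1, "rx": 0, "ry": 0, "rz": 0},
    {"dx": 0, "dy": 0, "dz": 0.6, "rx": 0, "ry": 0, "rz": 0},
    {"dx": 0, "dy": 0, "dz": 0, "rx": 0, "ry": 0, "rz": 0}
  ]
}}

```text
t: 63.05
position: [0.5858, -0.1886, 0.0712]
orientation: [0.0, 1.0, 0.001, -0.003]
wrist_force: [-1.0, 0.2, 0.3]
gripper_width: -0.001
grasp_force: 0.0
```

```bash
python3 - <<'E'
from meas import *
plan(.5885,-.291,.070,180);print(sense()['wrist_force'].round(1),sense()['orientation'].round(3))
E
```

```text
t 63.0 pos [ 0.5858 -0.1886  0.0712] yaw 180.0 d [-0.14 -5.12  0.05] n 5.1 rz -0.00
[-1.   0.2  0.3] [ 0.     1.     0.001 -0.003]
```

Request:
{"api": "carry_out", "payload": {
  "moves": [
    {"dx": -0.1, "dy": -0.5, "dz": 0, "rx": 0, "ry": 0, "rz": 0},
    {"dx": 0, "dy": -0.5, "dz": 0, "rx": 0, "ry": 0, "rz": 0},
    {"dx": 0, "dy": -0.5, "dz": 0, "rx": 0, "ry": 0, "rz": 0},
    {"dx": 0, "dy": -0.5, "dz": 0, "rx": 0, "ry": 0, "rz": 0},
    {"dx": 0, "dy": -0.5, "dz": 0, "rx": 0, "ry": 0, "rz": 0}
  ]
}}

```text
t: 63.55
position: [0.5898, -0.2406, 0.0743]
orientation: [0.0, 1.0, 0.0, -0.0]
wrist_force: [0.6, 0.6, 3.2]
gripper_width: -0.001
grasp_force: 2.2
```

Request:
{"api": "carry_out", "payload": {
  "moves": [
    {"dx": 0, "dy": -0.5, "dz": 0, "rx": 0, "ry": 0, "rz": 0},
    {"dx": 0, "dy": -0.5, "dz": 0, "rx": 0, "ry": 0, "rz": 0},
    {"dx": 0, "dy": -0.5, "dz": 0, "rx": 0, "ry": 0, "rz": 0},
    {"dx": 0, "dy": -0.5, "dz": 0, "rx": 0, "ry": 0, "rz": 0},
    {"dx": 0, "dy": -0.2, "dz": 0, "rx": 0, "ry": 0, "rz": 0}
  ]
}}

```text
t: 64.05
position: [0.5899, -0.285, 0.0743]
orientation: [0.0, 1.0, -0.0, -0.0]
wrist_force: [0.7, 0.9, 6.4]
gripper_width: -0.002
grasp_force: 3.5
```

Request:
{"api": "carry_out", "payload": {
  "moves": [
    {"dx": 0, "dy": -0.2, "dz": 0, "rx": 0, "ry": 0, "rz": 0},
    {"dx": 0, "dy": -0.15, "dz": 0, "rx": 0, "ry": 0, "rz": 0},
    {"dx": 0, "dy": 0, "dz": 0, "rx": 0, "ry": 0, "rz": 0}
  ]
}}

```text
t: 64.35
position: [0.5899, -0.2918, 0.0743]
orientation: [0.0, 1.0, -0.0, -0.0]
wrist_force: [1.4, -0.7, 4.8]
gripper_width: 0.002
grasp_force: 2.4
```

Request:
{"api": "carry_out", "payload": {
  "moves": [
    {"dx": 0, "dy": -0.15, "dz": 0, "rx": 0, "ry": 0, "rz": 0},
    {"dx": 0, "dy": -0.1, "dz": 0, "rx": 0, "ry": 0, "rz": 0},
    {"dx": 0, "dy": 0, "dz": 0, "rx": 0, "ry": 0, "rz": 0}
  ]
}}

```text
t: 64.65
position: [0.5899, -0.2942, 0.0743]
orientation: [-0.001, 1.0, 0.002, -0.0]
wrist_force: [1.1, 9.2, 9.3]
gripper_width: -0.0
grasp_force: 7.0
```

```bash
python3 - <<'E'
from meas import *
s=sense();print(s['position'],s['wrist_force'].round(1))
b,Q=shot('side','d23.png')
for n in('d11','d12','d22','d23'):
    i=cv2.imread(f'pics/{n}.png')
    print(n,[int(i[tuple(np.round(proj(Q,(.579,y,.082))[::-1]).astype(int))].max()) for y in np.arange(-.36,-.13,.01)])
E
```

```text
[ 0.58987151 -0.29422359  0.07429786] [1.1 9.2 9.3]
d11 [226, 94, 142, 169, 98, 109, 161, 249, 196, 82, 28, 38, 39, 39, 40, 39, 39, 39, 40, 38, 39, 86, 228]
d12 [227, 96, 38, 39, 94, 202, 200, 123, 181, 126, 106, 100, 124, 162, 153, 29, 20, 22, 23, 21, 25, 87, 228]
d22 [227, 96, 38, 38, 95, 201, 204, 190, 235, 196, 190, 98, 104, 224, 250, 126, 24, 31, 39, 39, 38, 88, 228]
d23 [227, 96, 96, 114, 100, 111, 140, 162, 164, 83, 24, 20, 22, 21, 22, 23, 22, 33, 39, 40, 38, 87, 228]
```

Side profile matches the original closed catch, and the stop is felt (9 N). Back off, lift, and verify everything.

Request:
{"api": "carry_out", "payload": {
  "moves": [
    {"dx": 0, "dy": 0.5, "dz": -0.2, "rx": 0, "ry": 0, "rz": 0},
    {"dx": 0, "dy": 0.5, "dz": -1, "rx": 0, "ry": 0, "rz": 0},
    {"dx": 0, "dy": 0, "dz": -1, "rx": 0, "ry": 0, "rz": 0},
    {"dx": 0, "dy": 0, "dz": -1, "rx": 0, "ry": 0, "rz": 0},
    {"dx": 0, "dy": 0, "dz": -1, "rx": 0, "ry": 0, "rz": 0}
  ]
}}

```text
t: 65.2
position: [0.5892, -0.2754, 0.1581]
orientation: [-0.0, 1.0, 0.0, -0.001]
wrist_force: [0.3, -0.9, 0.4]
gripper_width: -0.001
grasp_force: 0.0
```

Request:
{"api": "carry_out", "payload": {
  "moves": [
    {"dx": 1, "dy": 0, "dz": -1, "rx": 0, "ry": 0, "rz": 0},
    {"dx": 1, "dy": 0, "dz": 0, "rx": 0, "ry": 0, "rz": 0},
    {"dx": 1, "dy": 0, "dz": 0, "rx": 0, "ry": 0, "rz": 0},
    {"dx": 0, "dy": 0, "dz": 0, "rx": 0, "ry": 0, "rz": 0},
    {"dx": 0, "dy": 0, "dz": 0, "rx": 0, "ry": 0, "rz": 0}
  ]
}}

```text
t: 65.7
position: [0.5296, -0.2756, 0.1777]
orientation: [0.0, 1.0, 0.0, -0.001]
wrist_force: [-0.4, 0.4, -0.6]
gripper_width: 0.002
grasp_force: 0.0
```

```bash
python3 - <<'E'
from meas import *
s=sense();print(s['t'],s['position'],s['wrist_force'].round(1))
b,Q=shot('side','d24.png');a=cv2.imread('pics/d0.png')[:,:,::-1]
P=camera_params('wrist');im,_=shot('wrist','w24.png')
prof=lambda i:[int(i[tuple(np.round(proj(Q,(.579,y,.082))[::-1]).astype(int))].max()) for y in np.arange(-.36,-.13,.01)]
print(prof(a));print(prof(b))
h=cv2.cvtColor(b,cv2.COLOR_RGB2HSV);m=cv2.inRange(h,(0,30,120),(8,110,255))|cv2.inRange(h,(172,30,120),(180,110,255))
for c in cv2.findContours(m,0,2)[0]:
    if cv2.contourArea(c)>100 and cv2.boundingRect(c)[1]>150: print('dish',cv2.boundingRect(c),cv2.minEnclosingCircle(np.array([onz(Q,q[0],.031) for q in c],np.float32)))
g=cv2.cvtColor(im,cv2.COLOR_RGB2HSV)
for y in(-.16,-.36):
    print(y,[int(g[int(v),int(u),2]) for u,v in [proj(P,(x,y,.05)) for x in np.arange(.42,.54,.012)] if 0<=v<384 and 0<=u<512])
E
```

```text
65.7 [ 0.52955369 -0.27563766  0.17770102] [-0.4  0.4 -0.6]
[217, 89, 134, 160, 92, 102, 152, 245, 186, 78, 26, 37, 36, 37, 37, 36, 37, 37, 37, 37, 35, 81, 218]
[228, 95, 142, 170, 98, 108, 164, 249, 197, 84, 27, 40, 39, 40, 40, 39, 39, 39, 39, 39, 38, 86, 228]
dish (150, 249, 22, 17) ((0.6288531422615051, 0.14168493449687958), 0.02820896916091442)
-0.16 [112, 119, 117, 122, 126, 121, 128, 204, 199, 196, 196]
-0.36 [222, 218, 221, 224, 225, 224, 129, 195, 196, 199, 197]
```

Catch closed as at the start, drawer shut, dish still on the balance, arm clear. Handing in.

```bash
python3 -c "
from station import *
print(close_job())"
```

```text
the job is handed in; nothing more can be done
None
```

The job is handed in, no verdict came back: by my last measurements the dish is on the balance, three boxes were laid flat in the drawer, the drawer is shut and the catch is closed.

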